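# Sweep the leak-test nest clean and hold a manifold block on its two seals

## Robot

A 7-joint arm with a two-finger parallel gripper is mounted at the origin on a cart in front of the work surface, level with it; the furniture and walls round the work are solid. World frame = base frame: x ahead of the robot, y to its left, z up, the work surface at z = 0. Lengths are in m, angles in rad, forces in N, time in s.
With the tool pointing down it reaches from about 0.4 to 0.85 m from the base axis. Payload 4.5 kg.
Tool frame: the origin (TCP) lies between the finger pads; the fingertips stand 8 mm ahead of it and the grasp point (between the pads) lies 11 mm behind it; z points along the fingers, y is the direction in which the jaws open and shut (so a half turn about z gives the same grasp; the last joint's range is limited). The gripper opens to 88 mm and grips with 3 to 60 N. Pads are 18 mm wide; open, the fingers measure 123 mm over their backs; the gripper's body (75 mm by 187 mm) begins 45 mm behind the grasp point.
Start: joints at [-1.153, 0.689, -0.195, 1.565, 0.157, 0.902, -0.215], TCP at [0.234, 0.58, 0.247] pointing down, gripper open.
Joint ranges: [-3.01, 3.01], [-0.46, 2.08], [-1.47, 1.51], [0.13, 2.56], [-1, 4.14], [0.04, 2.09], [-2.66, 2.66]. Speed limits (rad/s): [2.57, 2.57, 3.14, 3.14, 3.14, 3.14, 3.14].

## Interface

Orientations are given as a unit quaternion [x, y, z, w].
In Python, from plant import r gives the robot as it stands.
- The arm moves only by the tool carry_out, never from a script. Its argument "commands" is a list that holds one entry, the list of rows, each a list of 7 numbers: the turn, a rotation vector about the tool's x, y, z in rad, then the shift along the tool's x, y, z in cm, then the finger opening in cm, from 0 to 8.81. A call has 1 to 10 rows; each row is the pose to reach, as a shift and turn from the pose commanded when the call began, along the tool's axes at that moment; what a row does not reach only later rows make up. A row lasts 1/12 s, in which the tool goes at most 41.7 mm and 7.16 degrees, less where a joint would pass 70% of its speed; a pose out of reach is approached as far as the arm can. A call with a gripper value outside its range is refused whole. The fingers move at their own pace and stop on an object; "force" is the grip in N (left out, the last holds). Time passes only in rows, so rows that repeat a pose let the fingers close. It gives the time, the measured TCP pose, the force and the opening at its end, in the units of the state.
- r.get_state(): the state, without advancing time (a new reading comes with each control period).
- r.snapshot(name): name is "scene" or "top" or "wrist"; returns a dict with "pixels" (420x560x3 uint8, red, green, blue), "mtx" (3x3 intrinsics, pixels), "k1" (the pictures are not rectified: a ray, as slopes to the right and down, at radius r is drawn at 1 + k1 r^2 times it, then the intrinsics apply), "xyz" and "rotation" of the camera in the world. Camera axes: x right, y down, z forward; pixel columns grow to the right and rows downward; lengths in m; the calibration is good to about 2 mm. A picture is of the moment at which its call begins. There is no depth.
- r.finish_job(): hands the job in, once; it reports no verdict.
The state is a dict: "clock": time; "q": joint angles; "qd": joint speeds; "joint_torque": joint torques, N m; "tool_pos": TCP position; "eef_rot": TCP orientation; "contact_force": force on the tool from outside, world axes, zero at the start; "moment": the same for the moment, N m; "opening": opening from 0.0 (shut) to 1.0 (fully open).
Only numpy, scipy, OpenCV 4.12 (cv2) and the standard library are available. Lean on these libraries where they do the work, as an engineer would, in place of code of your own. Each camera call takes 0.05 s, during which the arm holds its last target.

## Task

Pick up the wooden push shoe and with it, not with the fingers, sweep the three brass offcuts off the bed of the leak-test nest onto the bench. With the same shoe, its heel hooked behind the aluminium manifold block and its sole on top, slide the block straight across to the fence and press it with one diagonal push square against the fence and flat on the bed together, so that both sprung rubber seal nozzles are pushed fully in by the block. Finish while holding it there, the shoe still gripped and pushing, and leave the gauge, the tape reel and the hex nut beside the nest where they are.

Things in the scene. Friction and masses are not known exactly. Their poses are not given: they have to be found in the camera images.
- nest: Leak-test nest, fixed to the bench: bed plate with a fence along its right edge. Origin on the bench top below the middle of the fence's working face; x is level and points from the bed into the fence (push direction, within 0.2 rad of the robot's right, world -y), y along the fence (away from the robot), z up. Bed top z = 15 mm; the bed spans x -130 to +18, y -55 to +55 mm.
- bed: The nest's light, smooth aluminium bed plate, 148 x 110 mm, its flat top 15 mm above the bench, with a drop to the bench at its edges; origin and axes of the nest. Offcuts go off best over the edge on the robot's side (nest -y).
- fence: The nest's dark fence with a white face, origin and axes of the nest: a bar 18 mm thick (x 0 to 18 mm), 104 mm long, top 51 mm above the bench; its working face, x = 0, is a slippery white PTFE facing. Behind it a small air fitting (to x = 44 mm, top 55 mm).
- fence_nozzle (a joint): Sprung black rubber seal nozzle in the fence at nest y = 0, z = 35 mm, 24 mm across, standing 4 mm proud of the face. 0 = out, 0.004 m = pushed flush. Takes 1.6 N to start, 3.2 N when flush; pushes the block off again when it is not held.
- bed_nozzle (a joint): Sprung black rubber seal nozzle in the bed at nest x = -20, y = 0 mm: a flat cone 34 mm across at the foot, 20 mm at the top, 3 mm proud of the bed. 0 = up, 0.003 m = flush. Takes 2.8 N to start, 4.9 N when flush and lifts the block when nothing presses on it. Block and offcuts ride over it when pushed.
- manifold: Aluminium manifold block, 40 mm deep (x) x 60 mm (y) x 40 mm high, about 0.3 kg, a brass plug 6 mm proud on each end. Stands loose on the bed, its front face about 85 mm from the fence, roughly square to it. Origin at the centre of its underside; x points to the fence, z up. Ports: middle of its front (+x) face and of its underside.
- manifold_center (a point): Centre of the manifold block, 20 mm above its underside, axes of the block. Seated it lies at nest x = -20 mm, z = 35 mm and y = 0 within 8 mm; it starts within 5 mm of y = 0, so a straight push along nest x lines it up.
- push_shoe: Push shoe, 0.18 kg, standing on its heel on the bench, left of the nest. Origin on the heel's underside below the middle of the handle; x points forward (at first within 0.5 rad of the robot's right). Heel: x -15 to +9, z 0 to 31 mm, 64 mm long in y. Sole board: x -15 to +31, 64 mm in y, z 31 to 39, with a rubber facing below it. Handle: x -15 to +15, 58 mm in y, z 39 to 94 mm.
- shoe_grip (a point): Middle of the shoe's wooden handle, to be grasped from above across its 30 mm thickness (along the shoe's x); 67 mm above the heel's underside; axes of the shoe.
- shoe_corner (a point): Inner corner of the shoe, at shoe x = 9, z = 22 mm (uncompressed); axes of the shoe. Ahead of it (x 9 to 31) the sole's dark green foam-rubber facing looks down, to lie on the block's top; below it the heel's like facing (z 0 to 22) looks forward, to bear on the block's rear. Each facing gives up to 6.5 mm at about 2.8 N per mm (19 N), then is hard.
- port_gauge (a point): Middle of the nearest of the large dial gauges on fixed posts along the middle of the bench, 100 mm across, its dial 145 to 248 mm high; an obstacle for the hand, not to be touched. Two lower fixed ports (0.10 and 0.22 m high) stand on the far side of the nest.
- gauge: Spare dial gauge lying on its back, 91 x 67 x 33 mm, left of the shoe; to be left alone.
- tape_reel: Blue reel of thread tape, 54 mm across, 14 mm high, lying flat; to be left alone.
- hex_nut: Grey hex reducing nut, 31 x 27 x 18 mm, near the front edge of the bench; to be left alone.
- offcut0_center (a point): Centre of a loose brass offcut, a parted-off end of hex bar 14 mm across flats and 9 mm long, lying flat on the bed between block and fence, its middle 18 to 58 mm from the fence and at most 40 mm to either side of nest y = 0.
- offcut1_center (a point): Centre of a loose brass offcut, a parted-off end of hex bar 14 mm across flats and 9 mm long, lying flat on the bed between block and fence, its middle 18 to 58 mm from the fence and at most 40 mm to either side of nest y = 0.
- offcut2_center (a point): Centre of a loose brass offcut, a parted-off end of hex bar 14 mm across flats and 9 mm long, lying flat on the bed between block and fence, its middle 18 to 58 mm from the fence and at most 40 mm to either side of nest y = 0.
Mind the look-alikes: they are no part of the job. Leave any orange or red look-alike of the push_shoe alone.

How it is judged:
By the outcome, as a careful person would: the job done as asked, in the order asked, and still so for the second after the job is handed in, while the arm keeps its last pose, push and grip.
It also fails if it takes over 58 s, if anything falls off the work surface, if the arm or the gripper's body presses on something with over 40 N, if the wrist force passes 120 N, or if a joint passes its speed limit or range.

## Working session

There is one attempt and no reset: what is moved stays moved. The work goes in short steps, Python scripts to look and compute and a tool call to move; the robot and the scene stay as the last step left them, time stands still between calls to the robot, and variables do not carry over. Pictures are saved under pics/ and viewed, and the job is handed in when it is done.

Besides the shell and the picture viewer there is one more tool, called after "Emit:" by a JSON object that holds its "op" and its "data", one argument or row to a line. carry_out: Moves the arm, as the interface text tells. Its arguments: {"type":"object","properties":{"commands":{"type":"array"},"force":{"type":"number"}},"required":["commands"]}

```bash
ls; mkdir -p pics
cat > h.py <<'E'
import numpy as np, cv2, json
from plant import r
from scipy.spatial.transform import Rotation as R
def snap(n,f):
    s=r.snapshot(n); cv2.imwrite('pics/'+f+'.png',cv2.cvtColor(s['pixels'],cv2.COLOR_RGB2BGR)); 
    np.savez('pics/'+f+'.npz',**{k:np.array(s[k]) for k in s}); return s
def rot(s):
    a=np.array(s['rotation']); return a if a.shape==(3,3) else R.from_quat(a).as_matrix()
def ray(s,u,v):
    K=np.array(s['mtx']);k=float(s['k1'])
    d=np.array([(u-K[0,2])/K[0,0],(v-K[1,2])/K[1,1]]); x=d.copy()
    for _ in range(30): x=d/(1+k*(x@x))
    return rot(s)@np.array([x[0],x[1],1.])
def at_z(s,u,v,z):
    d=ray(s,u,v);c=np.array(s['xyz']); return c+d*(z-c[2])/d[2]
def proj(s,P):
    K=np.array(s['mtx']);k=float(s['k1'])
    p=rot(s).T@(np.array(P)-np.array(s['xyz'])); x=p[:2]/p[2]; x=x*(1+k*(x@x)); return K[:2,:2]@x+K[:2,2]
def load(f):
    return dict(np.load('pics/'+f+'.npz'))
E
python3 - <<'E'
from h import *
for n in ['scene','top','wrist']:
    s=snap(n,n+'0'); print(n,s['mtx'],s['k1'],s['xyz'],s['rotation'])
print(r.get_state())
E
```

```text
pics
scene [[446.86703694   0.         272.28794841]
 [  0.         446.86703694 208.10084451]
 [  0.           0.           1.        ]] 0.02108663757224845 [-0.17238809 -0.51921185  0.62899819] [ 0.7854689  -0.35289839  0.22154199 -0.45762482]
top [[445.2910582    0.         279.91363489]
 [  0.         445.2910582  212.44364939]
 [  0.           0.           1.        ]] -0.07132535745243258 [0.21811658 0.06775404 1.33965916] [-0.68931932  0.71579353 -0.08051514  0.0774326 ]
wrist [[292.74526609   0.         282.54735869]
 [  0.         292.74526609 209.89193156]
 [  0.           0.           1.        ]] -0.04773945155775276 [0.16953236 0.60618264 0.3829763 ] [0.82077232 0.55420244 0.07692077 0.11521998]
{'clock': 0.15, 'q': array([-1.15320204,  0.68978845, -0.19452245,  1.56603625,  0.15728664,
        0.90250002, -0.21509961]), 'qd': array([-0.00050319, -0.0018199 ,  0.00219202, -0.00421919, -0.00068152,
        0.00120392,  0.00022545]), 'joint_torque': array([-1.57206458e-03, -5.27864063e+01, -1.26851209e+00, -1.53587097e+01,
       -5.24503563e-02,  3.98414340e-03,  1.00501618e-04]), 'tool_pos': array([0.23389236, 0.5791133 , 0.24611429]), 'eef_rot': array([ 1.90699343e-01,  9.81648261e-01, -6.67218747e-04, -8.40221608e-05]), 'contact_force': array([ 0.32443526, -0.72914882, -0.45003944]), 'moment': array([ 0.07383543, -0.01172934, -0.02049072]), 'opening': 0.999310211403553}
```

View pics/top0.png

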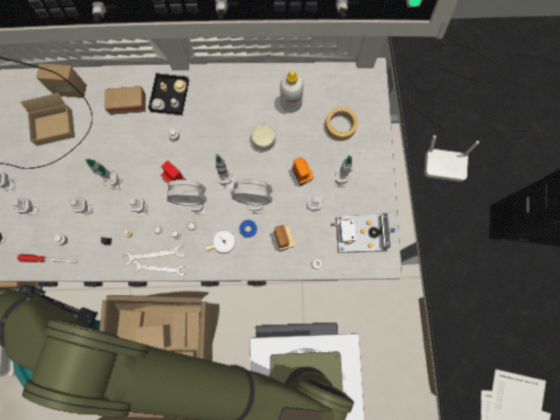

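View pics/scene0.png

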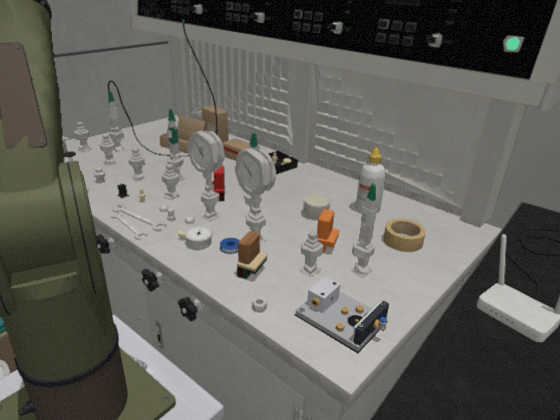

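View pics/wrist0.png

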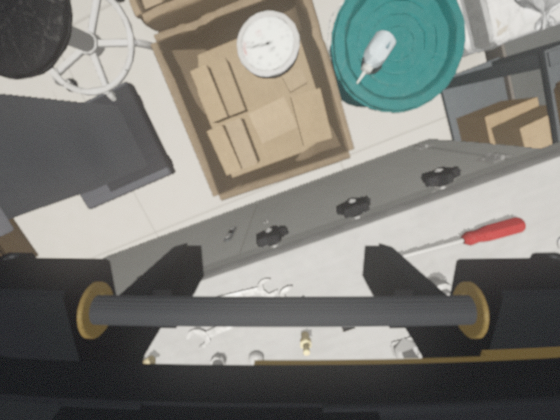

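Run:
```python
from h import *
a=cv2.imread('pics/top0.png'); s=load('top0')
cv2.imwrite('pics/t1.png',cv2.resize(a[200:260,325:405],None,fx=10,fy=10,interpolation=cv2.INTER_CUBIC))
cv2.imwrite('pics/t2.png',cv2.resize(a[205:275,200:300],None,fx=8,fy=8,interpolation=cv2.INTER_CUBIC))
b=cv2.imread('pics/scene0.png')
cv2.imwrite('pics/s1.png',cv2.resize(b[270:350,285:395],None,fx=7,fy=7,interpolation=cv2.INTER_CUBIC))
cv2.imwrite('pics/s2.png',cv2.resize(b[225:285,215:295],None,fx=8,fy=8,interpolation=cv2.INTER_CUBIC))
for n,u,v,z in [('shoe',284,237,.09),('nest',365,233,.015),('gauge',222,241,.03),('port',250,190,.2),('port2',315,203,.1),('port3',345,170,.2),('reel',248,228,.014),('nut',317,264,.018),('edge',300,280,0)]: print(n,at_z(s,u,v,z).round(3))
```

```text
shoe [0.43  0.048 0.09 ]
nest [ 0.446 -0.199  0.015]
gauge [0.435 0.232 0.03 ]
port [0.542 0.135 0.2  ]
port2 [ 0.524 -0.045  0.1  ]
port3 [ 0.588 -0.122  0.2  ]
reel [0.475 0.155 0.014]
nut [ 0.358 -0.048  0.018]
edge [0.314 0.004 0.   ]
```

View pics/t1.png

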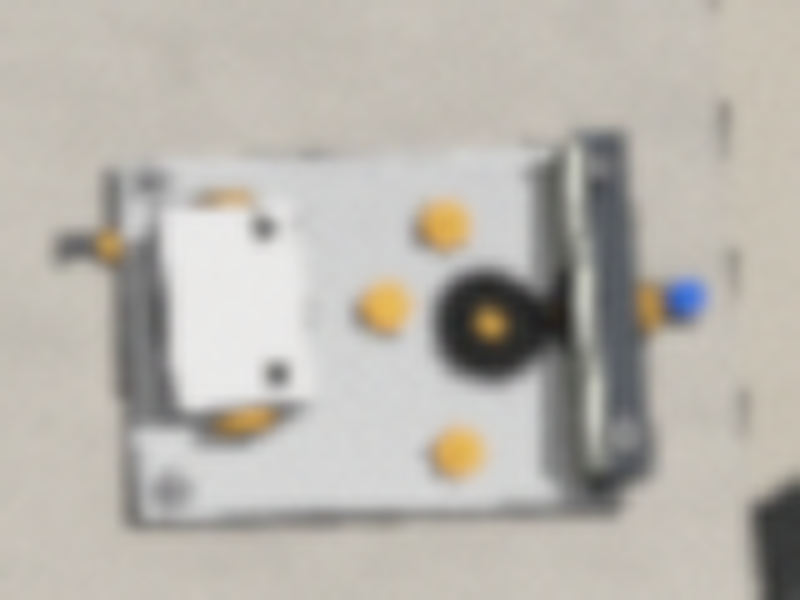

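View pics/t2.png

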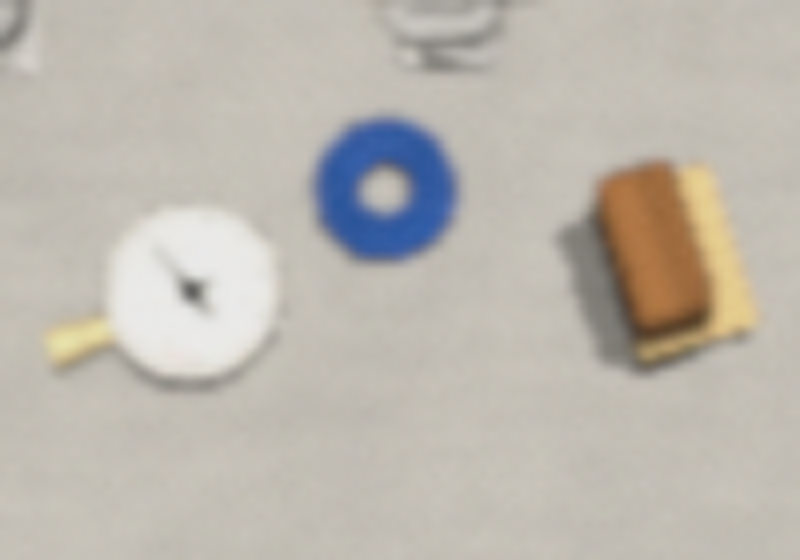

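View pics/s1.png

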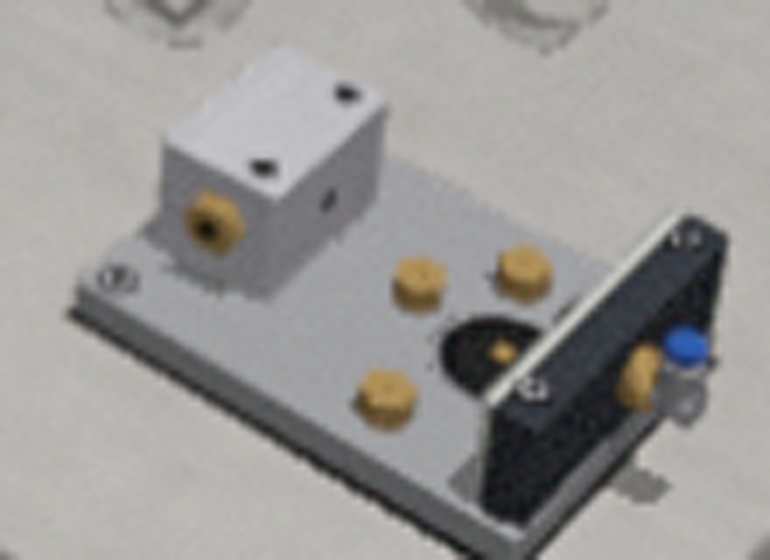

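View pics/s2.png

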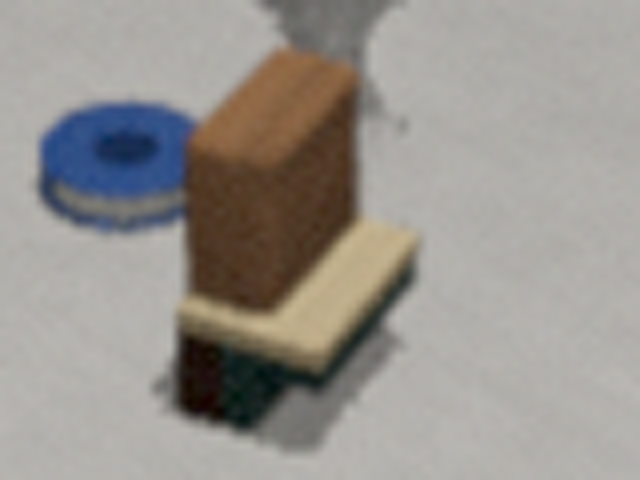

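```bash
cat >> h.py <<'E'
def T(p,P):
    c,s=np.cos(p[2]),np.sin(p[2]); P=np.atleast_2d(P).astype(float)
    return np.c_[p[0]+c*P[:,0]-s*P[:,1],p[1]+s*P[:,0]+c*P[:,1],P[:,2]+(p[3] if len(p)>3 else 0)]
from scipy.optimize import least_squares
def fit(obs,p0):
    # obs: list (snap, localpt, u,v)
    def f(p):
        return np.concatenate([proj(s,T(p,P)[0])-np.array([u,v]) for s,P,u,v in obs])
    o=least_squares(f,p0,loss='soft_l1'); return o.x,f(o.x).reshape(-1,2).round(1)
def boxlines(im,s,p,b,col):
    x0,x1,y0,y1,z0,z1=b
    C=[(x,y,z) for x in(x0,x1) for y in(y0,y1) for z in (z0,z1)]
    W=T(p,C); px=[tuple((proj(s,w)*4+1.5).round().astype(int).tolist()) for w in W]
    for i in range(8):
        for j in (1,2,4):
            if not i&j: cv2.line(im,px[i],px[i|j],col,1)
NEST=[(-.13,.018,-.055,.055,0,.015),(0,.018,-.052,.052,.015,.051)]
BLK=[(-.02,.02,-.03,.03,0,.04)]
SHOE=[(-.015,.009,-.032,.032,0,.031),(-.015,.031,-.032,.032,.031,.039),(-.015,.015,-.029,.029,.039,.094)]
E
cat > f1.py <<'E'
from h import *
t=load('top0');s=load('scene0')
def tc(x,y):return ((x+.5)/10-.5+325,(y+.5)/10-.5+200)
def sc(x,y):return ((x+.5)/7-.5+285,(y+.5)/7-.5+270)
def t2(x,y):return ((x+.5)/8-.5+200,(y+.5)/8-.5+205)
def s2(x,y):return ((x+.5)/8-.5+215,(y+.5)/8-.5+225)
m=1e-3*1
def mm(*a):return np.array(a)/1000
N=[(t,mm(18,52,51),*tc(627,133)),(t,mm(18,-52,51),*tc(647,470)),(t,mm(-130,-55,15),*tc(135,515)),(t,mm(-130,55,15),*tc(118,163)),(t,mm(18,-55,15),*tc(620,508)),
(s,mm(-130,-55,15),*sc(72,308)),(s,mm(0,-52,51),*sc(488,403)),(s,mm(0,52,51),*sc(688,213)),(s,mm(18,52,51),*sc(727,237)),(s,mm(18,-55,15),*sc(522,545))]
pn,e=fit(N,[.446,-.25,-1.57]);print('nest',pn.round(4));print(e.tolist())
B=[(t,mm(20,30,40),*tc(292,203)),(t,mm(20,-30,40),*tc(308,400)),(t,mm(-20,-30,40),*tc(185,410)),(t,mm(-20,30,40),*tc(163,210)),
(s,mm(-20,30,40),*sc(283,45)),(s,mm(20,30,40),*sc(385,100)),(s,mm(20,-30,40),*sc(275,198)),(s,mm(-20,-30,40),*sc(163,140)),(s,mm(20,-30,0),*sc(268,300))]
B=[(a,P+mm(0,0,15),u,v) for a,P,u,v in B]
pb,e=fit(B,[.446,-.15,-1.57]);print('block',pb.round(4));print(e.tolist())
S=[(t,mm(-15,29,94),*t2(600,180)),(t,mm(15,29,94),*t2(672,162)),(t,mm(15,-29,94),*t2(710,320)),(t,mm(-15,-29,94),*t2(640,338)),(t,mm(31,32,39),*t2(712,165)),(t,mm(31,-32,39),*t2(758,330)),
(s,mm(15,29,94),*s2(355,72)),(s,mm(15,-29,94),*s2(275,165)),(s,mm(-15,-29,94),*s2(190,145)),(s,mm(-15,29,94),*s2(290,48)),(s,mm(31,-32,39),*s2(322,350)),(s,mm(31,32,39),*s2(420,238)),(s,mm(-15,-32,39),*s2(180,302)),(s,mm(-15,-32,0),*s2(180,405))]
ps,e=fit(S,[.43,.05,-1.3]);print('shoe',ps.round(4));print(e.tolist())
for nm,sn in(('top0',t),('scene0',s)):
    im=cv2.resize(cv2.imread(f'pics/{nm}.png'),None,fx=4,fy=4,interpolation=cv2.INTER_CUBIC)
    for b in NEST: boxlines(im,sn,pn,b,(0,0,255))
    boxlines(im,sn,[*pb,.015],BLK[0],(0,255,0))
    for b in SHOE: boxlines(im,sn,ps,b,(255,0,255))
    if nm=='top0': im=im[820:1060,1060:1640]
    else: im=im[900:1380,820:1600]
    cv2.imwrite(f'pics/o_{nm}.png',im)
c,sn_=np.cos(pn[2]),np.sin(pn[2])
def innest(w): d=np.array(w)[:2]-pn[:2]; return np.array([c*d[0]+sn_*d[1],-sn_*d[0]+c*d[1]])
for k in [tc(442,225),tc(384,307),tc(457,452)]: print('off top',innest(at_z(t,*k,.0225)).round(4))
for k in [sc(525,265),sc(419,278),sc(387,390)]: print('off scn',innest(at_z(s,*k,.024)).round(4))
print('blk in nest',innest(pb).round(4),pb[2]-pn[2])
E
python3 f1.py
```

```text
nest [ 0.446  -0.2452 -1.5756]
[[0.1, 0.0], [1.1, 0.9], [0.6, 0.9], [0.0, 0.2], [1.0, -0.1], [0.6, -3.9], [-0.7, -0.3], [-1.1, -1.0], [1.6, -0.2], [-0.2, -0.2]]
block [ 0.4493 -0.1418 -1.5577]
[[0.3, 0.1], [0.5, 0.4], [-0.8, 0.1], [-0.3, 0.0], [-0.5, -0.6], [1.2, -0.4], [0.4, 0.0], [-0.2, -0.5], [-0.2, 1.1]]
shoe [ 0.4352  0.0541 -1.324 ]
[[-0.7, -0.0], [0.4, -0.7], [1.4, -1.1], [-0.0, -0.4], [0.1, 0.1], [0.5, -0.0], [2.5, -0.8], [-0.2, 0.2], [-1.6, -1.0], [-1.1, -1.2], [-0.3, 0.7], [0.8, -0.1], [-0.7, 0.7], [-0.5, 1.9]]
off top [-0.034   0.0317]
off top [-0.0535  0.0071]
off top [-0.0347 -0.0377]
off scn [-0.0332  0.0296]
off scn [-0.0527  0.0042]
off scn [-0.0345 -0.0399]
blk in nest [-0.1035  0.0028] 0.017882959168767254
```

View pics/o_scene0.png

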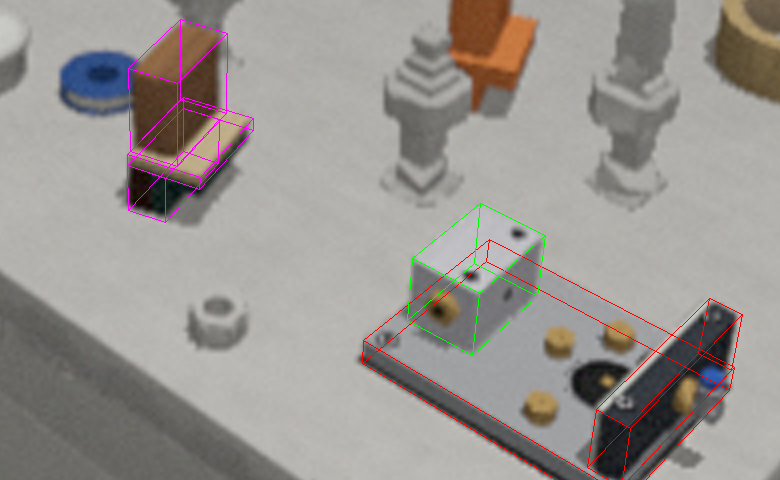

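View pics/o_top0.png

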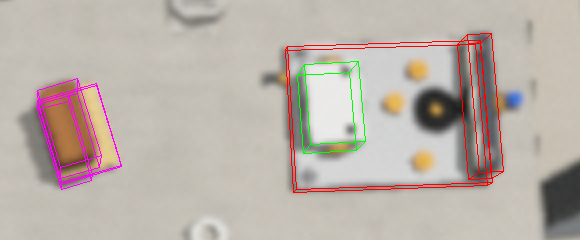

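```bash
cat >> h.py <<'E'
def st():
    s=r.get_state(); M=R.from_quat(s['eef_rot']).as_matrix()
    print('t%.2f'%s['clock'],'pos',s['tool_pos'].round(4),'yaw(y) %.4f'%np.arctan2(M[1,1],M[0,1]),'zax',M[:,2].round(4),'F',s['contact_force'].round(1),'M',s['moment'].round(2),'op %.3f'%s['opening'],'q',s['q'].round(2)); return s
def go(pos,yaw):
    s=st(); M=R.from_quat(s['eef_rot'])
    y=np.array([np.cos(yaw),np.sin(yaw),0]); z=np.array([0,0,-1.]); x=np.cross(y,z)
    D=R.from_matrix(np.c_[x,y,z])
    rv=(M.inv()*D).as_rotvec(); d=M.inv().apply(np.array(pos)-s['tool_pos'])*100
    print('ROW',rv.round(4).tolist(),d.round(2).tolist(),'rows>=%.1f'%max(np.linalg.norm(d)/4.17,np.linalg.norm(rv)/.125))
E
python3 - <<'E'
from h import *
go([.40,.10,.22],1.817)
E
```

```text
t0.15 pos [0.2339 0.5791 0.2461] yaw(y) 1.1870 zax [-4.0e-04 -1.3e-03 -1.0e+00] F [ 0.3 -0.7 -0.5] M [ 0.07 -0.01 -0.02] op 0.999 q [-1.15  0.69 -0.19  1.57  0.16  0.9  -0.22]
ROW [-0.0013, -0.0003, -0.63] [-33.34, -38.2, 2.67] rows>=12.2
```

Emit:
{"op": "carry_out", "data": {
  "commands": [
    [[0,0,-0.32,-17,-19,1.3,8.8],[0,0,-0.63,-33.3,-38.2,2.7,8.8],[0,0,-0.63,-33.3,-38.2,2.7,8.8],[0,0,-0.63,-33.3,-38.2,2.7,8.8],[0,0,-0.63,-33.3,-38.2,2.7,8.8],[0,0,-0.63,-33.3,-38.2,2.7,8.8],[0,0,-0.63,-33.3,-38.2,2.7,8.8],[0,0,-0.63,-33.3,-38.2,2.7,8.8],[0,0,-0.63,-33.3,-38.2,2.7,8.8],[0,0,-0.63,-33.3,-38.2,2.7,8.8]]
  ]
}}

```text
clock: 0.98
tool_pos: [0.3704, 0.1845, 0.2245]
eef_rot: [-0.123, 0.992, 0.0, 0.0]
contact_force: [1.3, -0.4, -0.3]
opening: 0.998
```

Run:
```python
from h import *
go([.40,.05,.22],1.817)
```

```text
t0.98 pos [0.3704 0.1845 0.2245] yaw(y) 1.8174 zax [ 1.e-04  0.e+00 -1.e+00] F [ 1.3 -0.4 -0.3] M [ 0.04 -0.06 -0.05] op 0.998 q [-0.29  0.49 -0.42  2.19  0.38  0.53  0.82]
ROW [0.0, 0.0001, 0.0004] [0.41, -13.76, 0.45] rows>=3.3
```

Emit:
{"op": "carry_out", "data": {
  "commands": [
    [[0,0,0,0.4,-13.8,0.4,8.8],[0,0,0,0.4,-13.8,0.4,8.8],[0,0,0,0.4,-13.8,0.4,8.8],[0,0,0,0.4,-13.8,0.4,8.8],[0,0,0,0.4,-13.8,0.4,8.8],[0,0,0,0.4,-13.8,0.4,8.8]]
  ]
}}

```text
clock: 1.48
tool_pos: [0.4001, 0.0513, 0.2205]
eef_rot: [-0.122, 0.993, 0.0, 0.0]
contact_force: [0.1, 0.6, -0.2]
opening: 1.0
```

Run:
```python
from h import *
st(); snap('wrist','w1'); snap('top','top1')
```

```text
t1.48 pos [0.4001 0.0513 0.2205] yaw(y) 1.8148 zax [ 2.e-04  6.e-04 -1.e+00] F [ 0.1  0.6 -0.2] M [ 0.06 -0.01  0.  ] op 1.000 q [ 0.05  0.49 -0.44  2.22  0.42  0.51  1.11]
```

View pics/w1.png

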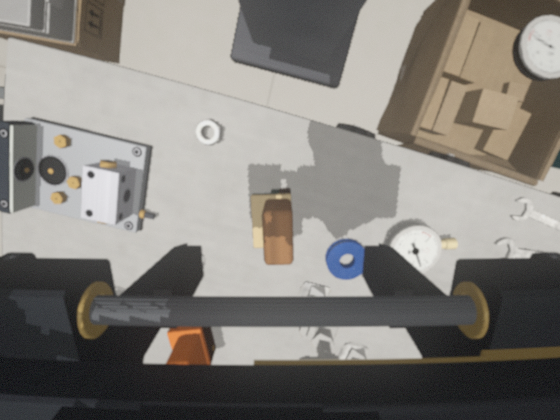

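View pics/top1.png

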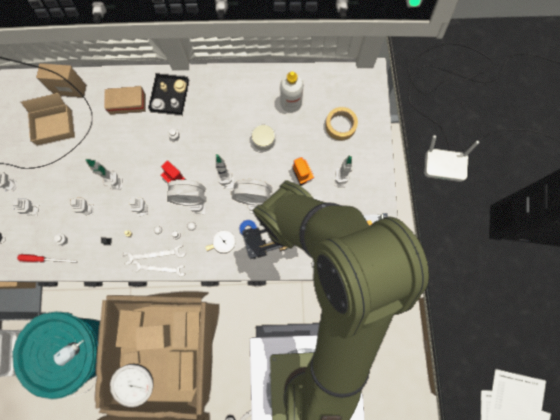

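Run:
```python
from h import *
t=load('top1')
for z in(.2,.3,.4):
  for u,v in [(285,183),(255,210),(265,232),(330,205)]: print(z,(u,v),at_z(t,u,v,z)[:2].round(3),end=' ')
  print()
for u,v in [(234,190),(270,190)]: print(at_z(t,u,v,.2).round(3))
snap('scene','sc1'); b=cv2.imread('pics/sc1.png')
w=cv2.imread('pics/w1.png')
cv2.imwrite('pics/w1a.png',cv2.resize(w[110:240,0:160],None,fx=5,fy=5,interpolation=cv2.INTER_CUBIC)[:,:800])
cv2.imwrite('pics/w1b.png',cv2.resize(w[180:280,220:320],None,fx=6,fy=6,interpolation=cv2.INTER_CUBIC))
```

```text
0.2 (285, 183) [0.557 0.041] 0.2 (255, 210) [0.486 0.123] 0.2 (265, 232) [0.427 0.099] 0.2 (330, 205) [ 0.493 -0.075] 
0.3 (285, 183) [0.528 0.044] 0.3 (255, 210) [0.463 0.118] 0.3 (265, 232) [0.408 0.096] 0.3 (330, 205) [ 0.468 -0.062] 
0.4 (285, 183) [0.498 0.046] 0.4 (255, 210) [0.439 0.113] 0.4 (265, 232) [0.39  0.093] 0.4 (330, 205) [ 0.444 -0.05 ] 
[0.543 0.177 0.2  ]
[0.54  0.082 0.2  ]
```

View pics/sc1.png

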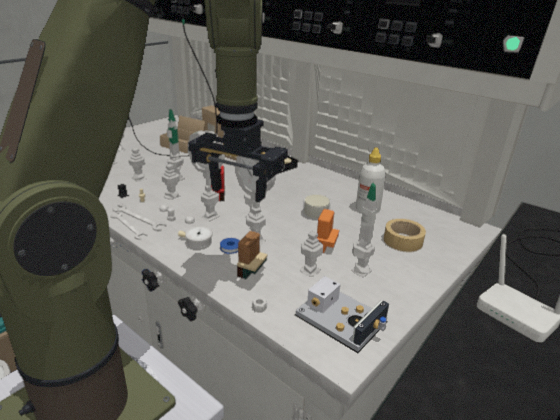

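View pics/w1a.png

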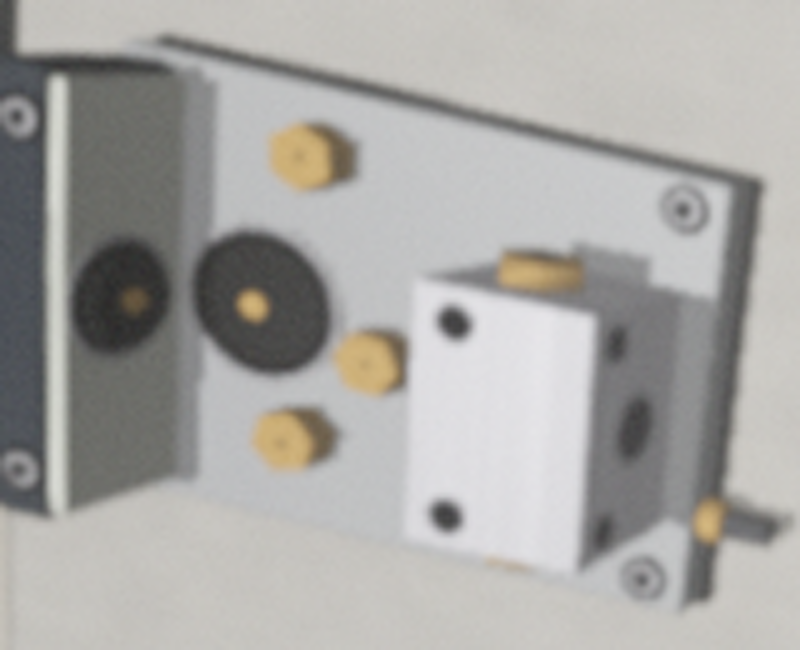

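View pics/w1b.png

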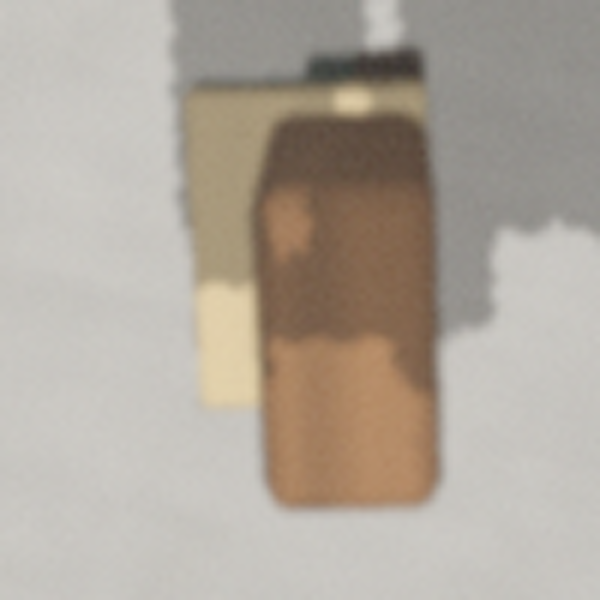

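```bash
cat > f2.py <<'E'
from h import *
w=load('w1')
def a(x,y):return ((x+.5)/5-.5,(y+.5)/5-.5+110)
def b(x,y):return ((x+.5)/6-.5+220,(y+.5)/6-.5+180)
def mm(*a):return np.array(a)/1000
N=[(w,mm(-130,-55,15),*a(735,182)),(w,mm(-130,55,15),*a(685,608)),(w,mm(0,-52,51),*a(58,75)),(w,mm(0,52,51),*a(65,510)),(w,mm(-20,0,18),*a(253,305)),(w,mm(-4,0,35),*a(133,300)),(w,mm(0,-52,15),*a(180,70)),(w,mm(0,52,15),*a(180,478))]
pn,e=fit(N,[.446,-.25,-1.57]);print('nest',pn.round(4));print(e.tolist())
B=[(w,mm(20,-30,55),*a(418,280)),(w,mm(20,30,55),*a(407,538)),(w,mm(-20,-30,55),*a(600,318)),(w,mm(-20,30,55),*a(583,570))]
pb,e=fit(B,[.446,-.15,-1.57]);print('block',pb.round(4));print(e.tolist())
S=[(w,mm(15,29,94),*b(266,507)),(w,mm(-15,29,94),*b(440,502)),(w,mm(15,-29,94),*b(258,187)),(w,mm(-15,-29,94),*b(437,185)),(w,mm(31,-32,39),*b(188,86)),(w,mm(31,32,39),*b(203,407))]
ps,e=fit(S,[.43,.05,-1.3]);print('shoe',ps.round(4));print(e.tolist())
c,sn_=np.cos(pn[2]),np.sin(pn[2])
def innest(w): d=np.array(w)[:2]-pn[:2]; return np.array([c*d[0]+sn_*d[1],-sn_*d[0]+c*d[1]])
for k in [a(300,157),a(368,362),a(288,440)]: print('off',innest(at_z(w,*k,.024)).round(4))
print('blk in nest',innest(pb).round(4),pb[2]-pn[2])
E
python3 f2.py
```

```text
nest [ 0.4463 -0.2435 -1.5637]
[[-0.8, -0.6], [-0.4, 1.0], [-0.1, -1.6], [-0.7, 3.4], [0.2, -0.2], [0.1, -0.1], [1.9, -0.7], [0.5, 1.4]]
block [ 0.4487 -0.1395 -1.5489]
[[-0.2, -0.9], [-0.0, 0.5], [0.3, -0.5], [-0.1, 1.7]]
shoe [ 0.4345  0.0561 -1.3122]
[[-0.2, 2.0], [1.0, 2.4], [-0.9, -0.9], [1.3, -1.0], [-0.3, 0.0], [-0.4, -0.3]]
off [-0.0344 -0.0389]
off [-0.0529  0.0056]
off [-0.0339  0.0297]
blk in nest [-0.104   0.0031] 0.014876360876869166
```

Run:
```python
from h import *
go([.435,.055,.052],1.824)
```

```text
t1.63 pos [0.3999 0.0534 0.2207] yaw(y) 1.8202 zax [ 5.0e-04  1.1e-03 -1.0e+00] F [ 0.5  0.2 -0.3] M [ 0.08  0.06 -0.03] op 0.998 q [ 0.05  0.49 -0.44  2.22  0.42  0.51  1.11]
ROW [0.001, 0.0008, -0.0038] [-3.43, -0.73, 16.87] rows>=4.1
```

Emit:
{"op": "carry_out", "data": {
  "commands": [
    [[0,0,0,-3.4,-0.7,2,8.8],[0,0,0,-3.4,-0.7,5,8.8],[0,0,0,-3.4,-0.7,8,8.8],[0,0,0,-3.4,-0.7,11,8.8],[0,0,0,-3.4,-0.7,13,8.8],[0,0,0,-3.4,-0.7,14,8.8],[0,0,0,-3.4,-0.7,14,8.8],[0,0,0,-3.4,-0.7,14,8.8]]
  ]
}}

```text
clock: 2.3
tool_pos: [0.4343, 0.0547, 0.0803]
eef_rot: [-0.124, 0.992, 0.0, -0.0]
contact_force: [0.4, 0.1, -0.7]
opening: 1.005
```

Run:
```python
from h import *
go([.435,.055,.052],1.824); s=snap('wrist','w2');
```

```text
t2.30 pos [0.4343 0.0547 0.0803] yaw(y) 1.8203 zax [-9.e-04  2.e-04 -1.e+00] F [ 0.4  0.1 -0.7] M [ 0.04  0.   -0.  ] op 1.005 q [-0.16  0.79 -0.11  2.25  0.65  0.13  0.93]
ROW [0.0004, -0.0008, -0.0037] [-0.08, 0.01, 2.83] rows>=0.7
```

View pics/w2.png

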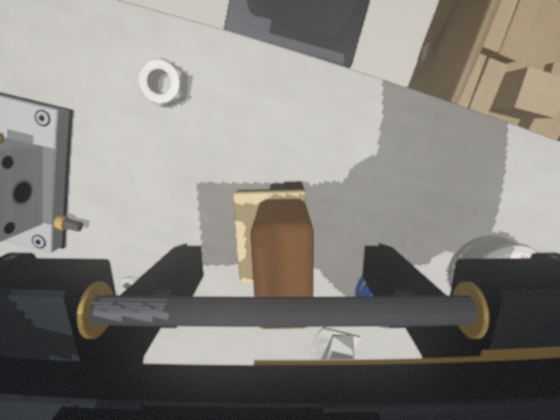

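Emit:
{"op": "carry_out", "data": {
  "commands": [
    [[0,0,0,0,0,1.5,8.8],[0,0,0,0,0,2.8,8.8],[0,0,0,0,0,2.8,8.8],[0,0,0,0,0,2.8,2.5],[0,0,0,0,0,2.8,2.5],[0,0,0,0,0,2.8,2.5],[0,0,0,0,0,2.8,2.5],[0,0,0,0,0,2.8,2.5],[0,0,0,0,0,2.8,2.5],[0,0,0,0,0,2.8,2.5]]
  ],
  "force": 55
}}

```text
clock: 3.18
tool_pos: [0.4347, 0.0531, 0.0527]
eef_rot: [-0.123, 0.992, 0.0, 0.0]
contact_force: [-0.9, -0.2, 0.7]
opening: 0.497
```

Emit:
{"op": "carry_out", "data": {
  "commands": [
    [[0,0,0,0,0,0,2.0],[0,0,0,0,0,0,2.0],[0,0,0,0,0,0,2.0],[0,0,0,0,0,0,2.0],[0,0,0,0,0,0,2.0],[0,0,0,0,0,0,2.0]]
  ]
}}

```text
clock: 3.68
tool_pos: [0.4347, 0.0532, 0.0526]
eef_rot: [-0.123, 0.992, 0.0, 0.0]
contact_force: [-0.1, 1.1, 0.6]
opening: 0.336
```

Run:
```python
from h import *
st()
```

```text
t3.68 pos [0.4347 0.0532 0.0526] yaw(y) 1.8172 zax [ 1.e-04  2.e-04 -1.e+00] F [-0.1  1.1  0.6] M [ 0.18 -0.08  0.01] op 0.336 q [-0.2   0.86 -0.04  2.26  0.83  0.04  0.76]
```

Run:
```python
from h import *
t=load('top0');s=load('scene0')
print(at_z(s,362,268,0),at_z(s,350,268,0),at_z(s,375,268,0),at_z(t,349,158,.22),at_z(t,342,182,.0),at_z(s,311,268,0),at_z(s,300,268,0),at_z(s,322,268,0))
a=cv2.imread('pics/top0.png'); cv2.imwrite('pics/p.png',cv2.resize(a[145:225,295:375],None,fx=7,fy=7,interpolation=cv2.INTER_CUBIC))
go([.44,-.2003,.20],0.003)
```

```text
[ 0.6253663  -0.13212472  0.        ] [ 0.60596853 -0.11117868  0.        ] [ 0.64642402 -0.15485142  0.        ] [ 0.61439612 -0.13128497  0.22      ] [ 0.61355717 -0.14244185  0.        ] [ 0.54320781 -0.04333668  0.        ] [ 0.52558832 -0.02427072  0.        ] [ 0.56086433 -0.0624339   0.        ]
t3.68 pos [0.4347 0.0532 0.0526] yaw(y) 1.8172 zax [ 1.e-04  2.e-04 -1.e+00] F [-0.1  1.1  0.6] M [ 0.18 -0.08  0.01] op 0.336 q [-0.2   0.86 -0.04  2.26  0.83  0.04  0.76]
ROW [0.0003, -0.0001, 1.8142] [5.66, -24.71, -14.75] rows>=14.5
```

View pics/p.png

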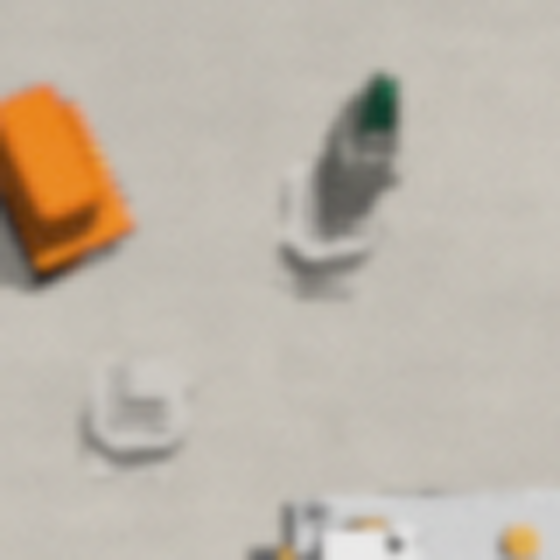

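Emit:
{"op": "carry_out", "data": {
  "commands": [
    [[0,0,0,0,0,-4,2.0],[0,0,0,0,0,-8,2.0],[0,0,0,0,0,-12,2.0],[0,0,0.1,0.4,-1.6,-14.7,2.0],[0,0,0.2,1.2,-5,-14.7,2.0],[0,0,0.32,2,-8.5,-14.7,2.0],[0,0,0.44,2.8,-12,-14.7,2.0],[0,0,0.56,3.5,-15,-14.7,2.0],[0,0,0.68,4.2,-18,-14.7,2.0],[0,0,0.8,4.8,-21,-14.7,2.0]]
  ]
}}

```text
clock: 4.52
tool_pos: [0.438, -0.1641, 0.1993]
eef_rot: [0.277, 0.961, -0.0, -0.001]
contact_force: [0.1, -0.2, -1.7]
opening: 0.334
```

Run:
```python
from h import *
go([.44,-.2003,.20],0.003)
snap('scene','sc2')
```

```text
t4.52 pos [ 0.438  -0.1641  0.1993] yaw(y) 1.0104 zax [-0.0018  0.     -1.    ] F [ 0.1 -0.2 -1.7] M [ 0.   -0.03  0.02] op 0.334 q [ 0.5   0.59 -0.37  2.07  0.39  0.55  0.86]
ROW [-0.0016, -0.0009, 1.0074] [-2.09, -2.96, -0.07] rows>=8.1
```

View pics/sc2.png

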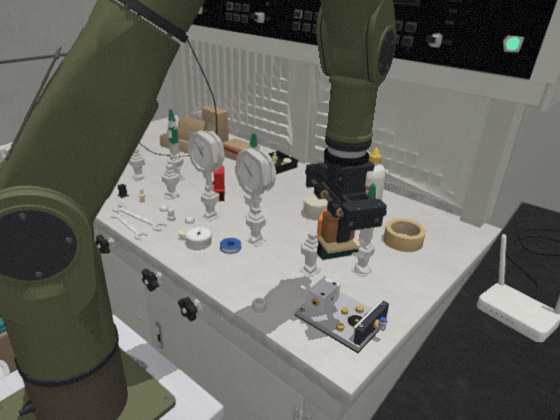

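Emit:
{"op": "carry_out", "data": {
  "commands": [
    [[0,0,0.12,-1,-1.5,0,2.0],[0,0,0.24,-2,-3,0,2.0],[0,0,0.36,-2.1,-3,0,2.0],[0,0,0.48,-2.1,-3,0,2.0],[0,0,0.6,-2.1,-3,0,2.0],[0,0,0.72,-2.1,-3,0,2.0],[0,0,0.84,-2.1,-3,0,2.0],[0,0,0.96,-2.1,-3,0,2.0],[0,0,1.007,-2.1,-3,0,2.0],[0,0,1.007,-2.1,-3,0,2.0]]
  ]
}}

```text
clock: 5.4
tool_pos: [0.4408, -0.1984, 0.1992]
eef_rot: [0.704, 0.71, -0.0, -0.001]
contact_force: [0.8, 0.5, -1.3]
opening: 0.333
```

Run:
```python
from h import *
go([.500,-.2003,.20],0.003)
snap('wrist','w3')
```

```text
t5.40 pos [ 0.4408 -0.1984  0.1992] yaw(y) 0.0096 zax [-1.5e-03  2.0e-04 -1.0e+00] F [ 0.8  0.5 -1.3] M [-0.09  0.07  0.02] op 0.333 q [ 0.38  0.58 -0.09  2.04  0.1   0.53  0.24]
ROW [-0.0015, -0.0002, 0.0066] [-0.25, 5.92, -0.09] rows>=1.4
```

View pics/w3.png

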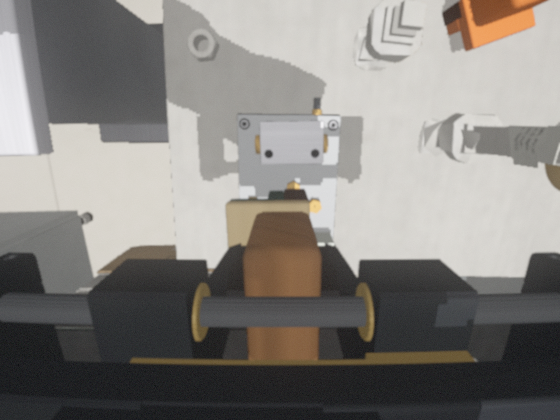

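Emit:
{"op": "carry_out", "data": {
  "commands": [
    [[-0.0015,0,0.007,-0.2,3,-0.1,2.0],[-0.0015,0,0.007,-0.2,5.9,-0.1,2.0],[-0.0015,0,0.007,-0.2,5.9,0,2.0],[-0.0015,0,0.007,-0.2,5.9,3,2.0],[-0.0015,0,0.007,-0.2,5.9,6,2.0],[-0.0015,0,0.007,-0.2,5.9,8.5,2.0],[-0.0015,0,0.007,-0.2,5.9,10.5,2.0],[-0.0015,0,0.007,-0.2,5.9,10.5,2.0],[-0.0015,0,0.007,-0.2,5.9,10.5,2.0]]
  ]
}}

```text
clock: 6.2
tool_pos: [0.4995, -0.1999, 0.0938]
eef_rot: [0.706, 0.709, 0.0, -0.001]
contact_force: [0.0, -0.2, -1.2]
opening: 0.334
```

Run:
```python
from h import *
go([.500,-.2003,.0711],0.003)
snap('wrist','w4');snap('scene','sc4')
b=cv2.imread('pics/sc4.png')
cv2.imwrite('pics/sc4a.png',cv2.resize(b[190:350,285:445],None,fx=4.5,fy=4.5,interpolation=cv2.INTER_CUBIC)[:600])
```

```text
t6.20 pos [ 0.4995 -0.1999  0.0938] yaw(y) 0.0042 zax [-0.001   0.0011 -1.    ] F [ 0.  -0.2 -1.2] M [-0.05  0.04 -0.01] op 0.334 q [ 0.33  0.82 -0.06  1.95  0.11  0.38  0.19]
ROW [-0.001, -0.0011, 0.0012] [-0.04, 0.05, 2.27] rows>=0.5
```

View pics/w4.png

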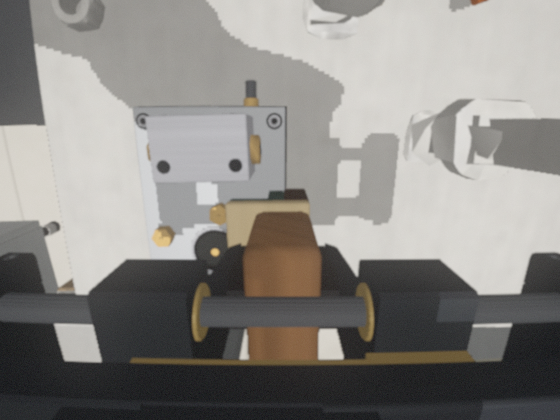

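View pics/sc4a.png

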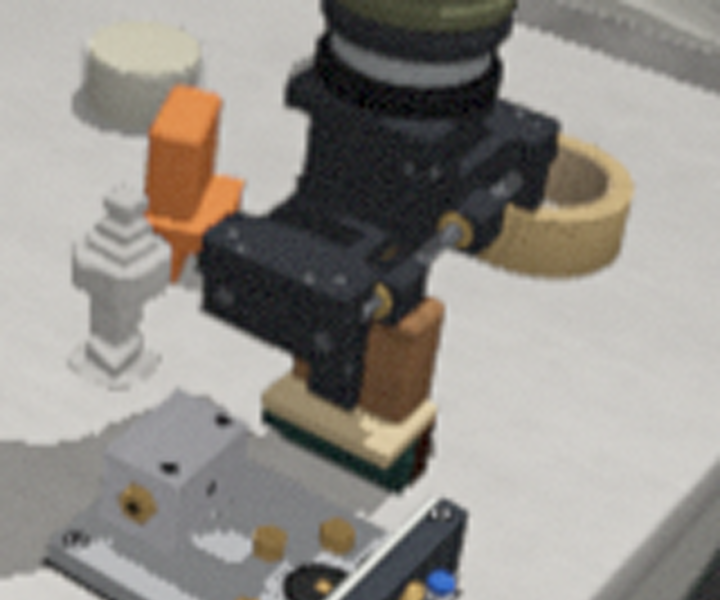

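Emit:
{"op": "carry_out", "data": {
  "commands": [
    [[-0.001,-0.001,0,0,0,1.2,2.0],[-0.001,-0.001,0,0,0,2.25,2.0],[-0.001,-0.001,0,0,0,2.25,2.0],[-0.001,-0.001,0,0,-0.5,2.25,2.0],[-0.001,-0.001,0,0,-1.1,2.25,2.0],[-0.001,-0.001,0,0,-1.8,2.25,2.0],[-0.001,-0.001,0,0,-2.5,2.25,2.0],[-0.001,-0.001,0,0,-3.2,2.25,2.0],[-0.001,-0.001,0,0,-3.8,2.25,2.0],[-0.001,-0.001,0,0,-3.8,2.25,2.0]]
  ]
}}

```text
clock: 7.13
tool_pos: [0.4602, -0.2005, 0.0721]
eef_rot: [0.706, 0.708, -0.0, 0.0]
contact_force: [0.1, 0.1, -2.1]
opening: 0.334
```

Run:
```python
from h import *
go([.367,-.2003,.0711],0.003)
snap('wrist','w5');snap('scene','sc5')
b=cv2.imread('pics/sc5.png')
cv2.imwrite('pics/sc5a.png',cv2.resize(b[220:360,285:425],None,fx=4.2,fy=4.2,interpolation=cv2.INTER_CUBIC)[:600])
```

```text
t7.13 pos [ 0.4602 -0.2005  0.0721] yaw(y) 0.0021 zax [-1.e-04 -7.e-04 -1.e+00] F [ 0.1  0.1 -2.1] M [-0.12  0.08  0.04] op 0.334 q [ 0.34  0.83 -0.04  2.06  0.13  0.24  0.19]
ROW [-0.0001, 0.0007, -0.0009] [0.04, -9.31, 0.1] rows>=2.2
```

View pics/w5.png

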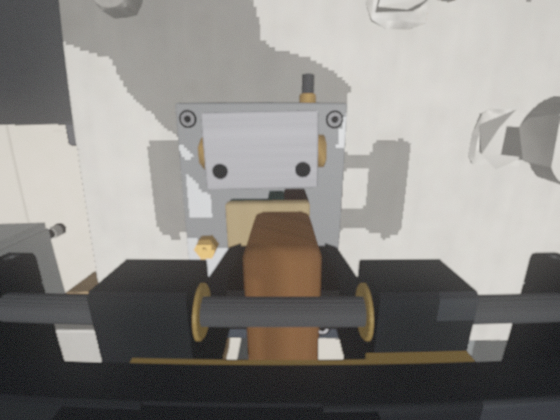

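View pics/sc5a.png

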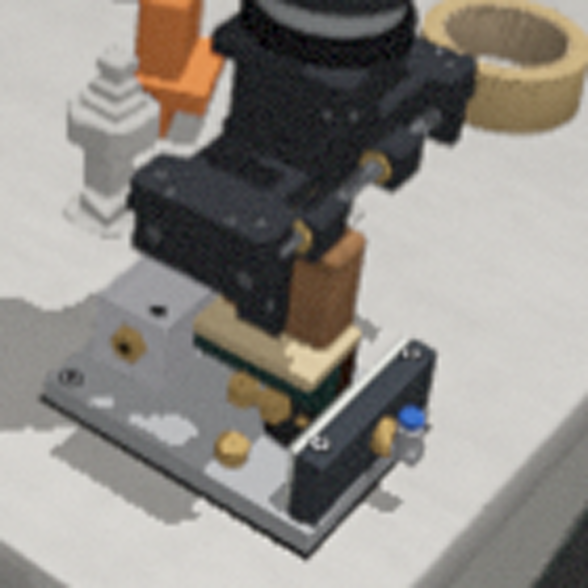

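Emit:
{"op": "carry_out", "data": {
  "commands": [
    [[0,0,0,0,-0.5,0.07,2.0],[0,0,0,0,-1.1,0.07,2.0],[0,0,0,0,-1.7,0.07,2.0],[0,0,0,0,-2.3,0.07,2.0],[0,0,0,0,-2.9,0.07,2.0],[0,0,0,0,-3.5,0.07,2.0],[0,0,0,0,-4.1,0.07,2.0],[0,0,0,0,-4.7,0.07,2.0],[0,0,0,0,-5.3,0.07,2.0],[0,0,0,0,-5.3,0.07,2.0]]
  ]
}}

```text
clock: 8.07
tool_pos: [0.4074, -0.2005, 0.0711]
eef_rot: [0.706, 0.708, -0.0, 0.0]
contact_force: [-0.5, -0.4, -2.3]
opening: 0.335
```

Run:
```python
from h import *
go([.367,-.2003,.0711],0.003)
snap('wrist','w6');snap('scene','sc6')
b=cv2.imread('pics/sc6.png')
cv2.imwrite('pics/sc6a.png',cv2.resize(b[240:380,285:425],None,fx=4.2,fy=4.2,interpolation=cv2.INTER_CUBIC)[:600])
```

```text
t8.07 pos [ 0.4074 -0.2005  0.0711] yaw(y) 0.0022 zax [-1.e-04 -6.e-04 -1.e+00] F [-0.5 -0.4 -2.3] M [-0.07  0.05 -0.03] op 0.335 q [ 0.37  0.82 -0.02  2.21  0.15  0.12  0.21]
ROW [-0.0001, 0.0006, -0.0008] [0.03, -4.04, 0.0] rows>=1.0
```

View pics/sc6a.png

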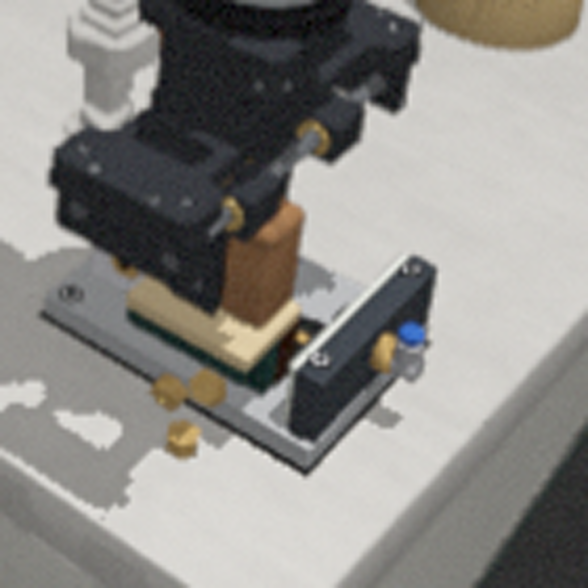

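View pics/w6.png

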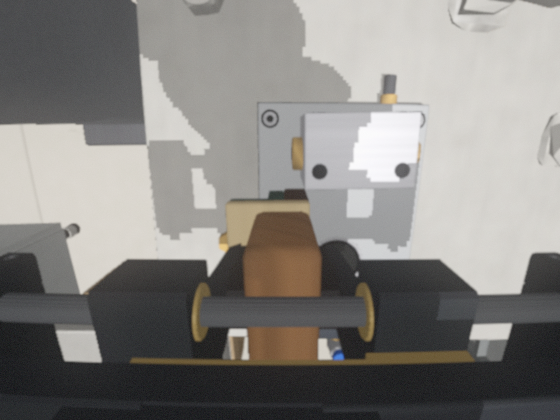

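Emit:
{"op": "carry_out", "data": {
  "commands": [
    [[0,0,0,0,-0.3,0,2.0],[0,0,0,0,-0.6,0,2.0],[0,0,0,0,-0.9,0,2.0],[0,0,0,0,-1.2,0,2.0],[0,0,0,0,-1.5,0,2.0],[0,0,0,0,-1.8,0,2.0],[0,0,0,0,-2.1,0,2.0],[0,0,0,0,-2.4,0,2.0],[0,0,0,0,-2.4,0,2.0]]
  ]
}}

```text
clock: 8.92
tool_pos: [0.3844, -0.2006, 0.0711]
eef_rot: [0.706, 0.708, 0.0, 0.001]
contact_force: [-0.5, -1.0, -1.4]
opening: 0.334
```

Run:
```python
from h import *
go([.367,-.2003,.0711],0.003)
snap('scene','sc7')
b=cv2.imread('pics/sc7.png')
cv2.imwrite('pics/sc7a.png',cv2.resize(b[240:380,285:425],None,fx=4.2,fy=4.2,interpolation=cv2.INTER_CUBIC)[:600])
```

```text
t8.92 pos [ 0.3844 -0.2006  0.0711] yaw(y) 0.0026 zax [ 1.3e-03 -7.0e-04 -1.0e+00] F [-0.5 -1.  -1.4] M [-0.08  0.12 -0.04] op 0.334 q [ 0.38  0.81 -0.01  2.27  0.17  0.06  0.21]
ROW [0.0013, 0.0007, -0.0004] [0.03, -1.74, -0.0] rows>=0.4
```

View pics/sc7a.png

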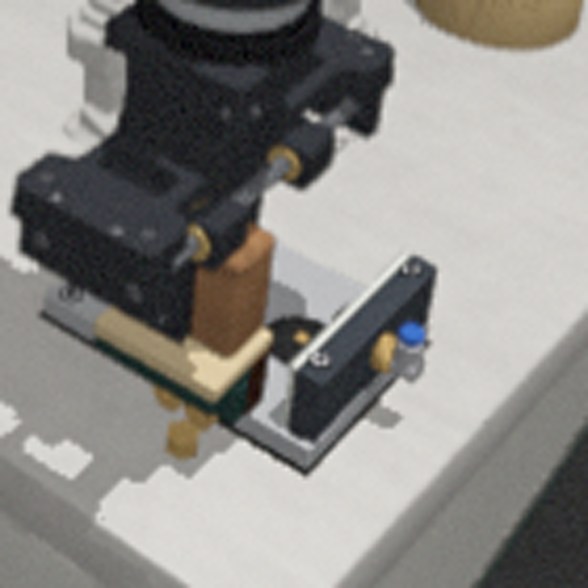

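Emit:
{"op": "carry_out", "data": {
  "commands": [
    [[0,0,0,0,-0.3,0,2.0],[0,0,0,0,-0.4,-1,2.0],[0,0,0,0,-0.4,-3,2.0],[0,0,0,0,-0.4,-6,2.0],[0,0,0,0,-0.4,-9,2.0],[0,0,0,0,-0.4,-12,2.0],[0,0,-0.1,0,2,-13,2.0],[0,0,-0.2,2,4,-13,2.0],[0,0,-0.3,5,5,-13,2.0],[0,0,-0.4,8,5,-13,2.0]]
  ]
}}

```text
clock: 9.8
tool_pos: [0.4378, -0.1198, 0.2025]
eef_rot: [0.55, 0.835, 0.002, 0.004]
contact_force: [-0.2, 0.3, -1.5]
opening: 0.338
```

Run:
```python
from h import *
go([.447,-.10,.20],1.575)
snap('scene','sc8');snap('top','top8')
b=cv2.imread('pics/sc8.png')
cv2.imwrite('pics/sc8a.png',cv2.resize(b[240:380,285:425],None,fx=4.2,fy=4.2,interpolation=cv2.INTER_CUBIC)[:600])
```

```text
t9.80 pos [ 0.4378 -0.1198  0.2025] yaw(y) 0.4063 zax [ 0.0082 -0.0016 -1.    ] F [-0.2  0.3 -1.5] M [-0. -0.  0.] op 0.338 q [ 0.3   0.55 -0.21  2.12  0.23  0.48  0.32]
ROW [0.0033, 0.0082, -1.1687] [1.46, 1.62, 0.25] rows>=9.4
```

View pics/sc8a.png

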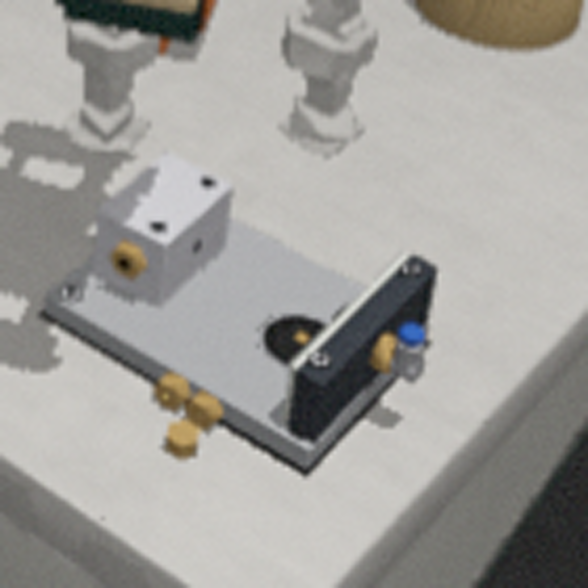

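View pics/top8.png

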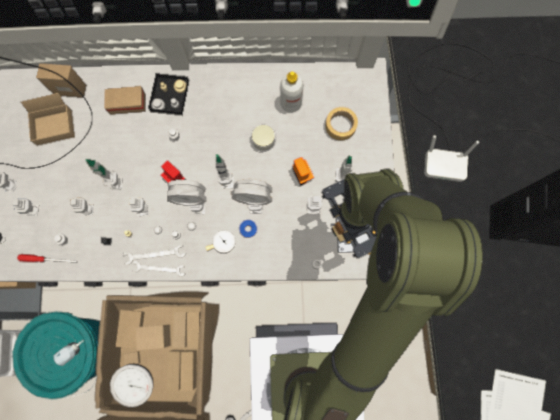

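Run:
```python
from h import *
b=cv2.imread('pics/sc8.png')
cv2.imwrite('pics/sc8b.png',cv2.resize(b[318:358,310:350],None,fx=15,fy=15,interpolation=cv2.INTER_CUBIC))
s=load('sc8')
pn=[.446,-.2443,-1.569]
for x in(-.1,-.06,-.04,-.02):
  print(x,[((proj(s,T(pn,[[x,-.055,z]])[0])-[310,318])*15).round() for z in (.015,0)])
```

```text
-0.1 [array([-46., -19.]), array([-53.,  67.])]
-0.06 [array([203., 127.]), array([194., 214.])]
-0.04 [array([333., 203.]), array([323., 290.])]
-0.02 [array([467., 281.]), array([455., 369.])]
```

View pics/sc8b.png

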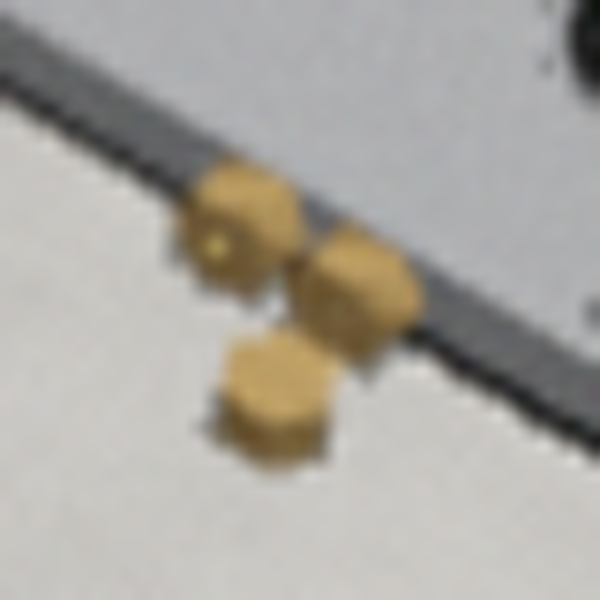

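Emit:
{"op": "carry_out", "data": {
  "commands": [
    [[0,0,-0.12,0,0,0,2.0],[0,0.004,-0.24,0.5,0.5,0,2.0],[0.003,0.008,-0.36,1.4,1.5,0.2,2.0],[0.003,0.008,-0.48,1.4,1.5,0.2,2.0],[0.003,0.008,-0.6,1.4,1.5,0.2,2.0],[0.003,0.008,-0.72,1.4,1.5,0.2,2.0],[0.003,0.008,-0.84,1.4,1.5,0.2,2.0],[0.003,0.008,-0.96,1.4,1.5,0.2,2.0],[0.003,0.008,-1.08,1.4,1.5,0.2,2.0],[0.003,0.008,-1.169,1.4,1.5,0.2,2.0]]
  ]
}}

```text
clock: 10.73
tool_pos: [0.4423, -0.1028, 0.1995]
eef_rot: [-0.002, 1.0, -0.0, -0.003]
contact_force: [-0.4, -0.2, -1.7]
opening: 0.333
```

Run:
```python
from h import *
go([.448,-.1007,.12],1.573)
snap('wrist','w9');snap('scene','sc9')
b=cv2.imread('pics/sc9.png')
cv2.imwrite('pics/sc9a.png',cv2.resize(b[200:340,265:405],None,fx=4.2,fy=4.2,interpolation=cv2.INTER_CUBIC)[:600])
```

```text
t10.73 pos [ 0.4423 -0.1028  0.1995] yaw(y) 1.5757 zax [-6.2e-03 -8.0e-04 -1.0e+00] F [-0.4 -0.2 -1.7] M [ 0.08  0.01 -0.01] op 0.333 q [ 0.48  0.6  -0.55  2.1   0.55  0.59  1.11]
ROW [-0.0008, -0.0062, 0.0027] [-0.62, 0.22, 7.95] rows>=1.9
```

View pics/w9.png

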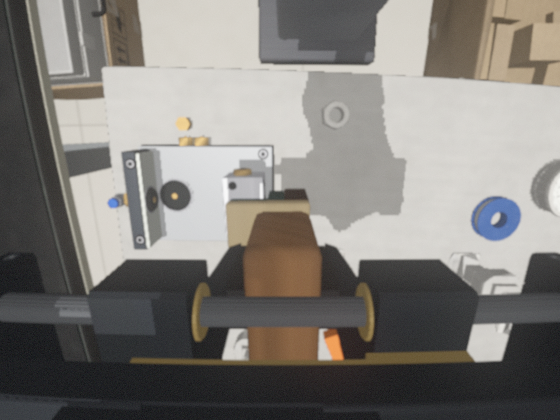

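View pics/sc9a.png

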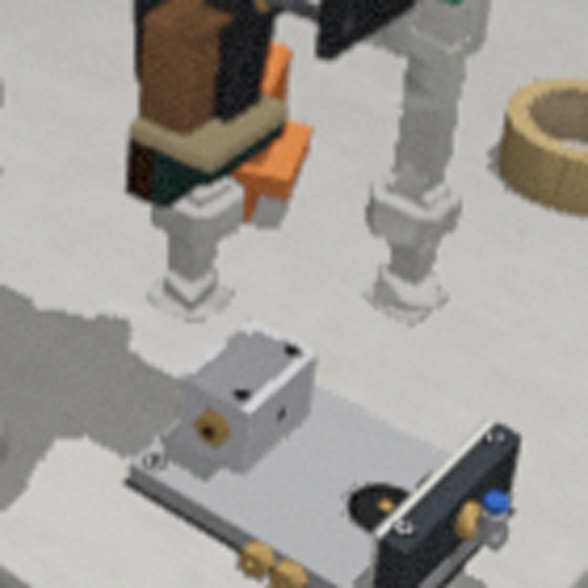

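Emit:
{"op": "carry_out", "data": {
  "commands": [
    [[-0.001,-0.006,0.003,-0.6,0.2,2,2.0],[-0.001,-0.006,0.003,-0.6,0.2,5,2.0],[-0.001,-0.006,0.003,-0.6,0.2,8,2.0],[-0.001,-0.006,0.003,-0.6,0.2,8,2.0],[-0.001,-0.006,0.003,-0.6,0.2,8,2.0]]
  ]
}}

```text
clock: 11.25
tool_pos: [0.4476, -0.0998, 0.1188]
eef_rot: [0.002, 1.0, 0.0, -0.001]
contact_force: [0.6, -0.0, -1.4]
opening: 0.332
```

Run:
```python
from h import *
go([.448,-.1037,.0875],1.573)
snap('wrist','w10');snap('scene','sc10')
b=cv2.imread('pics/sc10.png')
cv2.imwrite('pics/sc10a.png',cv2.resize(b[230:330,275:395],None,fx=6,fy=6,interpolation=cv2.INTER_CUBIC)[:600])
```

```text
t11.25 pos [ 0.4476 -0.0998  0.1188] yaw(y) 1.5673 zax [-2.7e-03  7.0e-04 -1.0e+00] F [ 0.6 -0.  -1.4] M [ 0.05 -0.05 -0.02] op 0.332 q [ 0.35  0.74 -0.37  2.16  0.72  0.37  0.95]
ROW [0.0007, -0.0027, -0.0057] [-0.05, -0.39, 3.13] rows>=0.8
```

View pics/w10.png

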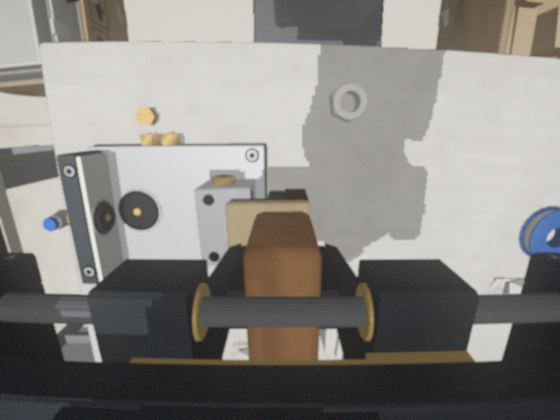

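View pics/sc10a.png

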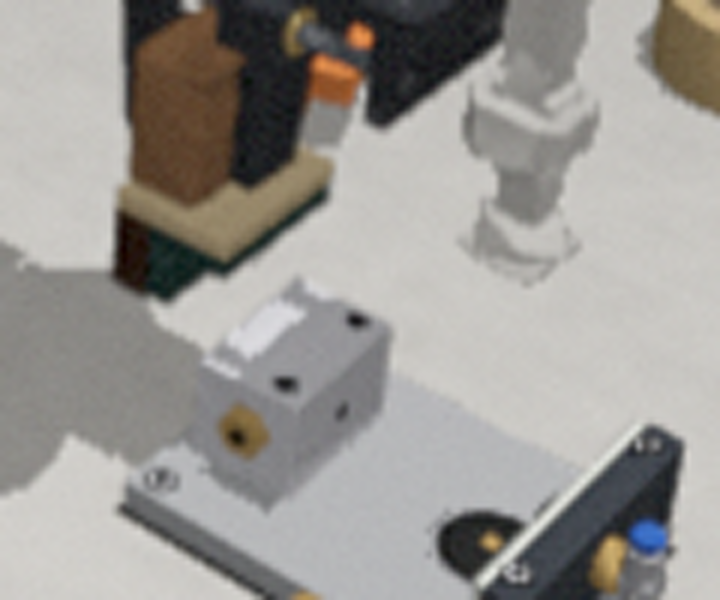

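```bash
cat > ov.py <<'E'
from h import *
import sys
def ov(name,cam,pos,yaw,blk,crop,out,pn=[.446,-.2443,-1.569],nest=True):
    s=load(name); im=cv2.resize(cv2.imread(f'pics/{name}.png'),None,fx=4,fy=4,interpolation=cv2.INTER_CUBIC)
    ps=[pos[0],pos[1],yaw-np.pi,pos[2]-.0526]
    for b in SHOE: boxlines(im,s,ps,b,(255,0,255))
    if blk is not None: boxlines(im,s,blk,BLK[0],(0,255,0))
    if nest:
        for b in NEST: boxlines(im,s,pn,b,(0,0,255))
    x0,x1,y0,y1=[4*c for c in crop]; cv2.imwrite('pics/'+out+'.png',im[y0:y1,x0:x1])
E
python3 - <<'E'
from ov import *
B=[.449,-.1407,-1.5535,.015]
ov('w10','wrist',[.4476,-.0998,.1188],1.567,B,(120,320,140,285),'ov1')
ov('sc10','scene',[.4476,-.0998,.1188],1.567,B,(275,395,230,350),'ov2')
E
```

```text
(no output)
```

View pics/ov1.png

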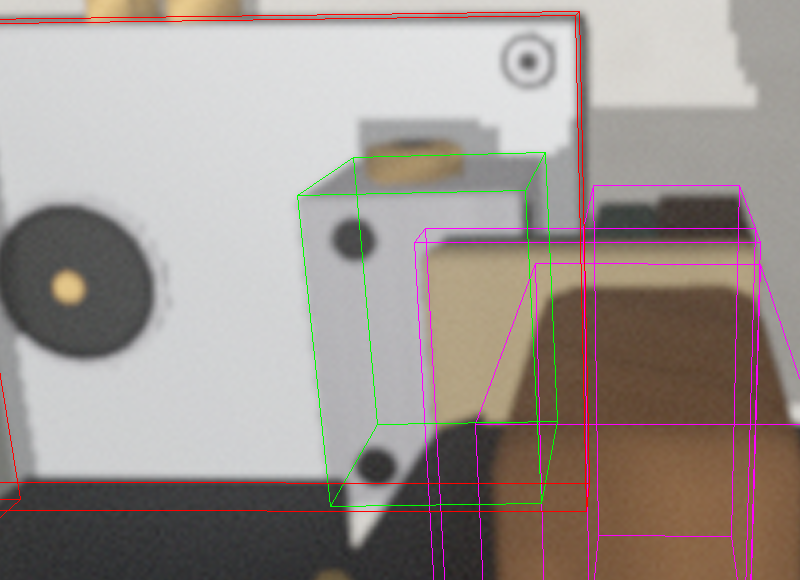

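View pics/ov2.png

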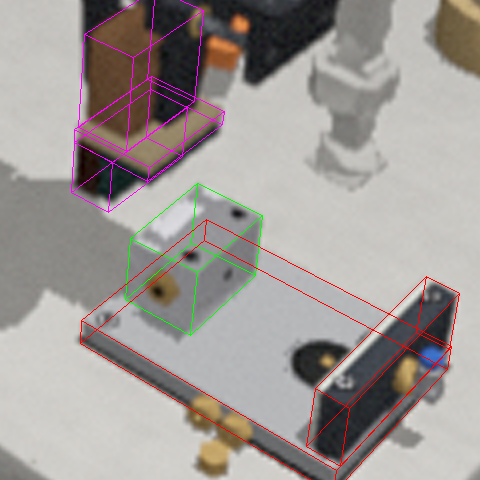

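Emit:
{"op": "carry_out", "data": {
  "commands": [
    [[0.001,-0.003,-0.006,0.15,-0.4,1,2.0],[0.001,-0.003,-0.006,0.15,-0.4,2.2,2.0],[0.001,-0.003,-0.006,0.15,-0.4,3.1,2.0],[0.001,-0.003,-0.006,0.15,-0.4,3.1,2.0],[0.001,-0.003,-0.006,0.15,-0.4,3.1,2.0]]
  ]
}}

```text
clock: 11.77
tool_pos: [0.4479, -0.1036, 0.0893]
eef_rot: [-0.002, 1.0, 0.0, 0.003]
contact_force: [-0.3, -0.0, -1.5]
opening: 0.335
```

Run:
```python
from h import *
go([.446,-.1110,.0860],1.573)
snap('wrist','w11');snap('scene','sc11')
b=cv2.imread('pics/sc11.png')
cv2.imwrite('pics/sc11a.png',cv2.resize(b[240:340,275:395],None,fx=6,fy=6,interpolation=cv2.INTER_CUBIC)[:600])
```

```text
t11.77 pos [ 0.4479 -0.1036  0.0893] yaw(y) 1.5743 zax [ 5.5e-03  4.0e-04 -1.0e+00] F [-0.3 -0.  -1.5] M [ 0.07 -0.01 -0.03] op 0.335 q [ 0.3   0.79 -0.27  2.18  0.8   0.27  0.89]
ROW [0.0004, 0.0055, 0.0013] [0.2, -0.74, 0.33] rows>=0.2
```

View pics/sc11a.png

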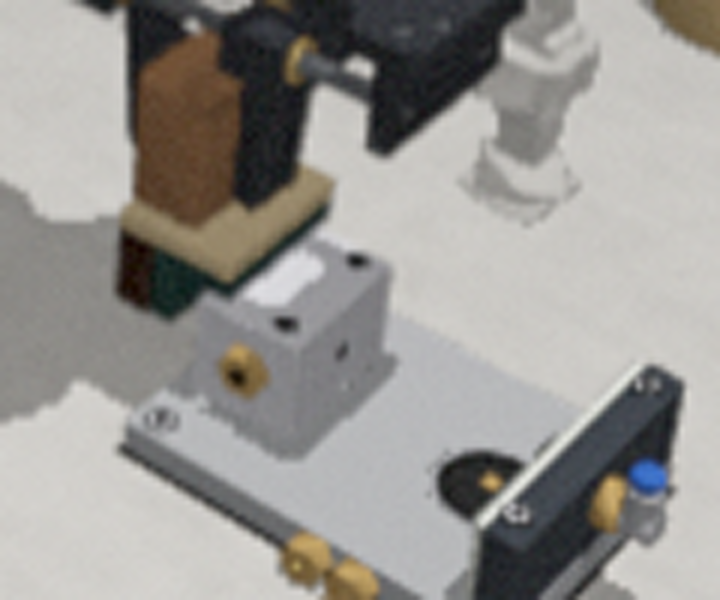

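View pics/w11.png

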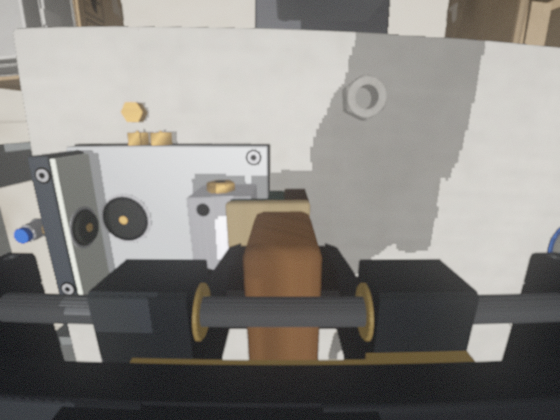

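Emit:
{"op": "carry_out", "data": {
  "commands": [
    [[0,0.005,0.001,0.2,-0.3,0,2.0],[0,0.005,0.001,0.2,-0.6,0.1,2.0],[0,0.005,0.001,0.2,-0.7,0.3,2.0],[0,0.005,0.001,0.2,-0.7,0.4,2.0],[0,0.005,0.001,0.2,-0.7,0.4,2.0],[0,0.005,0.001,0.2,-0.7,0.4,2.0]]
  ]
}}

```text
clock: 12.37
tool_pos: [0.4455, -0.1111, 0.0843]
eef_rot: [-0.001, 1.0, -0.0, -0.0]
contact_force: [0.3, -0.4, 2.7]
opening: 0.338
```

Run:
```python
from h import *
go([.446,-.1150,.0845],1.573)
```

```text
t12.37 pos [ 0.4455 -0.1111  0.0843] yaw(y) 1.5733 zax [-1.e-03 -3.e-04 -1.e+00] F [ 0.3 -0.4  2.7] M [-0.47 -0.04 -0.04] op 0.338 q [ 0.31  0.8  -0.27  2.18  0.81  0.26  0.9 ]
ROW [-0.0002, -0.001, 0.0003] [-0.05, -0.39, -0.02] rows>=0.1
```

Emit:
{"op": "carry_out", "data": {
  "commands": [
    [[0,0,0,0,-0.3,0,2.0],[0,0,0,0,-0.7,0,2.0],[0,0,0,0,-1.2,0,2.0],[0,0,0,0,-1.8,0,2.0],[0,0,0,0,-2.4,0,2.0],[0,0,0,0,-3.0,0,2.0],[0,0,0,0,-3.6,0,2.0],[0,0,0,0,-4.0,0,2.0],[0,0,0,0,-4.0,0,2.0]]
  ]
}}

```text
clock: 13.12
tool_pos: [0.4453, -0.1523, 0.0841]
eef_rot: [-0.0, 1.0, -0.0, -0.001]
contact_force: [0.0, 1.2, 4.2]
opening: 0.335
```

Run:
```python
from h import *
go([.446,-.188,.0843],1.573)
snap('wrist','w12');snap('scene','sc12')
b=cv2.imread('pics/sc12.png')
cv2.imwrite('pics/sc12a.png',cv2.resize(b[240:340,275:395],None,fx=6,fy=6,interpolation=cv2.INTER_CUBIC)[:600])
```

```text
t13.12 pos [ 0.4453 -0.1523  0.0841] yaw(y) 1.5718 zax [-1.2e-03 -2.0e-04 -1.0e+00] F [0.  1.2 4.2] M [ 0.22 -0.26  0.03] op 0.335 q [ 0.42  0.81 -0.31  2.14  0.81  0.31  0.99]
ROW [-0.0002, -0.0012, -0.0012] [-0.06, -3.57, -0.02] rows>=0.9
```

View pics/sc12a.png

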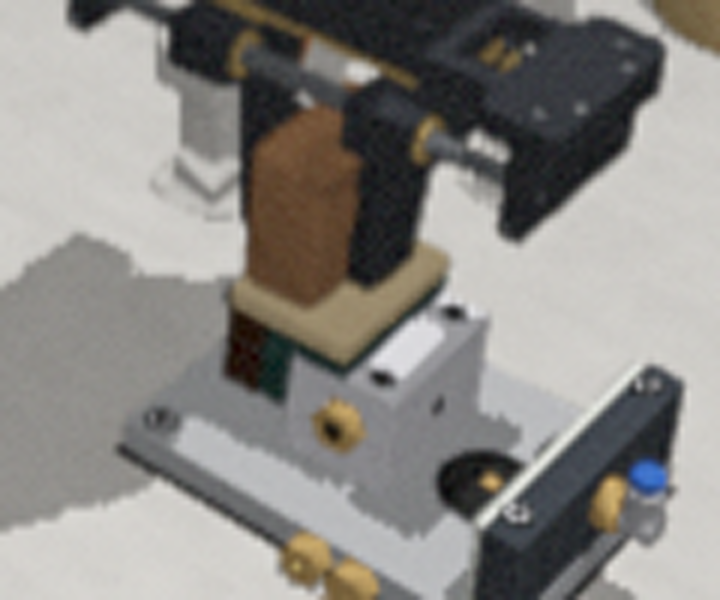

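View pics/w12.png

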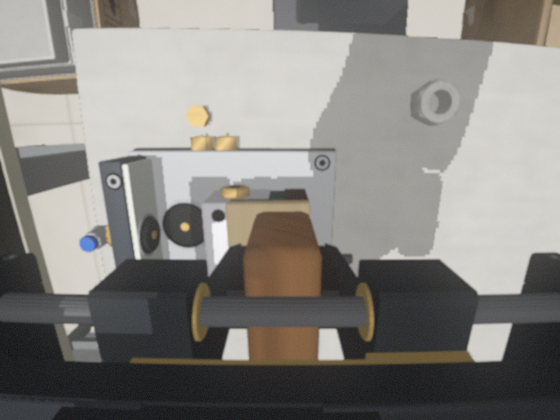

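Heel and sole seat properly on the block and it slides with the shoe. Continuing.

Emit:
{"op": "carry_out", "data": {
  "commands": [
    [[0,0,0,0,-0.4,0,2.0],[0,0,0,0,-0.9,0,2.0],[0,0,0,0,-1.4,0,2.0],[0,0,0,0,-1.9,0,2.0],[0,0,0,0,-2.4,0,2.0],[0,0,0,0,-2.9,0,2.0],[0,0,0,0,-3.4,0,2.0],[0,0,0,0,-3.6,0,2.0],[0,0,0,0,-3.6,0,2.0]]
  ]
}}

```text
clock: 13.97
tool_pos: [0.4455, -0.1863, 0.0841]
eef_rot: [-0.002, 1.0, 0.001, -0.001]
contact_force: [-0.2, 3.9, 5.5]
opening: 0.336
```

Run:
```python
from h import *
go([.446,-.195,.0843],1.573)
snap('wrist','w13');snap('scene','sc13')
b=cv2.imread('pics/sc13.png')
cv2.imwrite('pics/sc13a.png',cv2.resize(b[250:350,285:405],None,fx=6,fy=6,interpolation=cv2.INTER_CUBIC)[:600])
```

```text
t13.97 pos [ 0.4455 -0.1863  0.0841] yaw(y) 1.5740 zax [-0.0011  0.0019 -1.    ] F [-0.2  3.9  5.5] M [ 0.89 -0.11  0.04] op 0.336 q [ 0.52  0.82 -0.35  2.11  0.8   0.35  1.07]
ROW [0.0019, -0.0011, 0.001] [-0.05, -0.87, -0.03] rows>=0.2
```

View pics/sc13a.png

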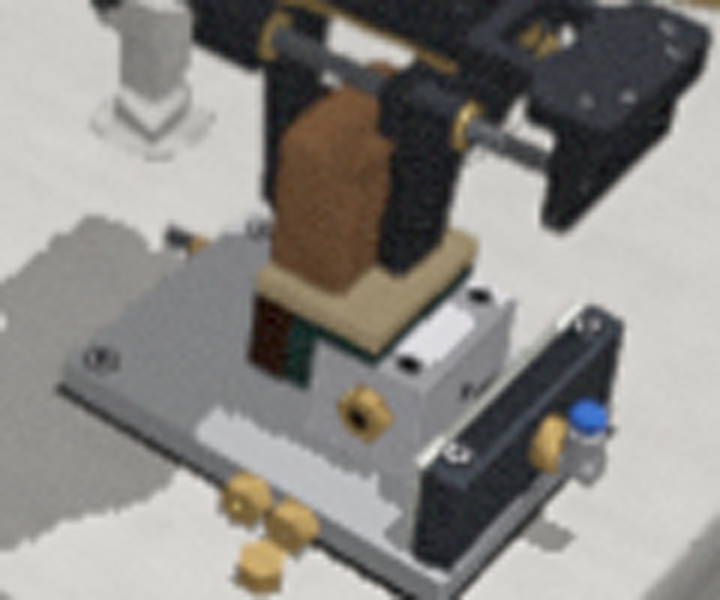

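View pics/w13.png

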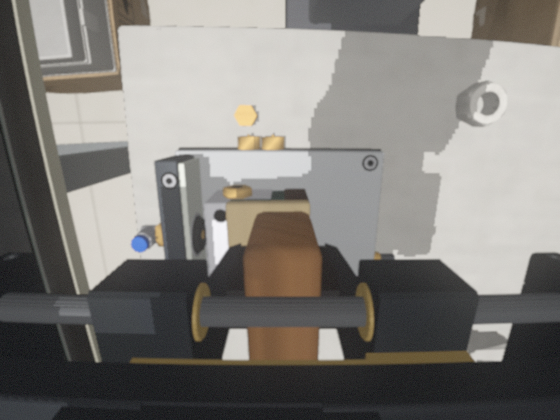

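Emit:
{"op": "carry_out", "data": {
  "commands": [
    [[0,0,0,0,-0.2,0,2.0],[0,0,0,0,-0.4,0,2.0],[0,0,0,0,-0.55,0.05,2.0],[0,0,0,0,-0.7,0.1,2.0],[0,0,0,0,-0.85,0.15,2.0],[0,0,0,0,-1.0,0.2,2.0],[0,0,0,0,-1.0,0.2,2.0],[0,0,0,0,-1.0,0.2,2.0]]
  ]
}}

```text
clock: 14.73
tool_pos: [0.4457, -0.1942, 0.0824]
eef_rot: [-0.003, 1.0, 0.002, -0.0]
contact_force: [-0.0, 8.1, 9.4]
opening: 0.336
```

Run:
```python
from h import *
go([.446,-.1993,.0815],1.573)
snap('wrist','w14')
```

```text
t14.73 pos [ 0.4457 -0.1942  0.0824] yaw(y) 1.5762 zax [-6.e-04  4.e-03 -1.e+00] F [-0.   8.1  9.4] M [ 1.64  0.03 -0.05] op 0.336 q [ 0.54  0.82 -0.36  2.1   0.8   0.36  1.09]
ROW [0.004, -0.0005, 0.0032] [-0.03, -0.51, 0.08] rows>=0.1
```

Run:
```python
from h import *
snap('scene','sc14')
b=cv2.imread('pics/sc14.png');w=cv2.imread('pics/w14.png')
x=cv2.resize(b[275:335,330:400],None,fx=8,fy=8,interpolation=cv2.INTER_CUBIC)
y=cv2.resize(w[140:260,150:290],None,fx=4,fy=4,interpolation=cv2.INTER_CUBIC)
cv2.imwrite('pics/sc14a.png',x);cv2.imwrite('pics/w14a.png',y)
```

```text
(no output)
```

View pics/sc14a.png

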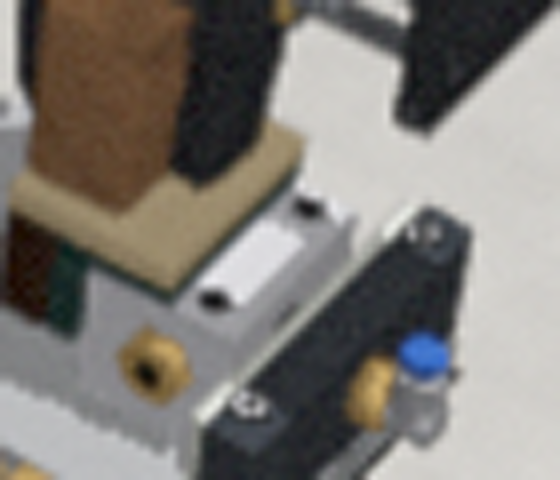

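View pics/w14a.png

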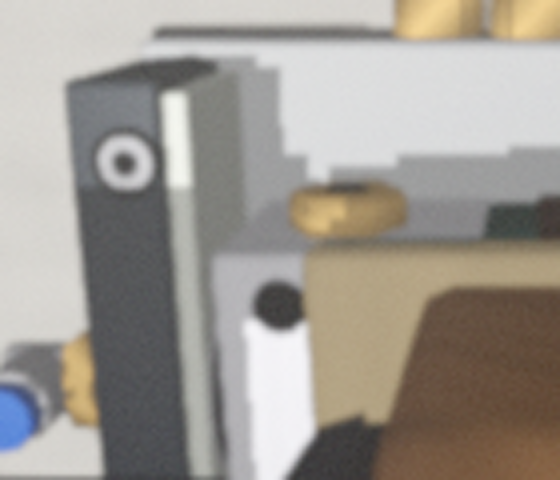

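```bash
cat > gap.py <<'E'
from h import *
def gap(name,x,y,ox,oy,f,z):
    s=load(name); p=at_z(s,(x+.5)/f-.5+ox,(y+.5)/f-.5+oy,z); pn=[.446,-.2443,-1.569]
    d=p[:2]-pn[:2]; c,sn=np.cos(pn[2]),np.sin(pn[2]); return (1000*np.array([c*d[0]+sn*d[1],-sn*d[0]+c*d[1]])).round(1)
E
python3 - <<'E'
from gap import *
for q in [(213,255),(230,475)]: print('blk front top',gap('w14',*q,150,140,4,.055))
for q in [(187,100),(187,187),(218,470)]: print('fence face top',gap('w14',*q,150,140,4,.051))
for q in [(245,200),(212,350)]: print('x', gap('w14',*q,150,140,4,.051))
E
```

```text
blk front top [ -4.3 -26.6]
blk front top [-4.4  8.3]
fence face top [ -1.1 -48.6]
fence face top [ -0.1 -35.8]
fence face top [-1.5  9.4]
x [ -8.6 -33.9]
x [ -2.  -10.6]
```

Emit:
{"op": "carry_out", "data": {
  "commands": [
    [[0.004,0,0.003,0,-0.15,0,2.0],[0.004,0,0.003,0,-0.3,0,2.0],[0.004,0,0.003,0,-0.45,0.02,2.0],[0.004,0,0.003,0,-0.6,0.04,2.0],[0.004,0,0.003,0,-0.6,0.04,2.0],[0.004,0,0.003,0,-0.6,0.04,2.0]]
  ]
}}

```text
clock: 15.33
tool_pos: [0.4459, -0.1983, 0.0821]
eef_rot: [-0.002, 1.0, 0.001, 0.0]
contact_force: [-1.0, 11.6, 11.4]
opening: 0.334
```

Run:
```python
from h import *
go([.446,-.1993,.0815],1.573)
snap('wrist','w15');snap('scene','sc15')
b=cv2.imread('pics/sc15.png');w=cv2.imread('pics/w15.png')
x=cv2.resize(b[275:335,330:400],None,fx=8,fy=8,interpolation=cv2.INTER_CUBIC)
y=cv2.resize(w[140:260,150:290],None,fx=4,fy=4,interpolation=cv2.INTER_CUBIC)
cv2.imwrite('pics/sc15a.png',x);cv2.imwrite('pics/w15a.png',y)
```

```text
t15.33 pos [ 0.4459 -0.1983  0.0821] yaw(y) 1.5747 zax [ 1.0e-04  2.6e-03 -1.0e+00] F [-1.  11.6 11.4] M [ 2.64  0.16 -0.03] op 0.334 q [ 0.55  0.83 -0.36  2.09  0.8   0.36  1.1 ]
ROW [0.0026, 0.0001, 0.0017] [-0.01, -0.1, 0.06] rows>=0.0
```

View pics/sc15a.png

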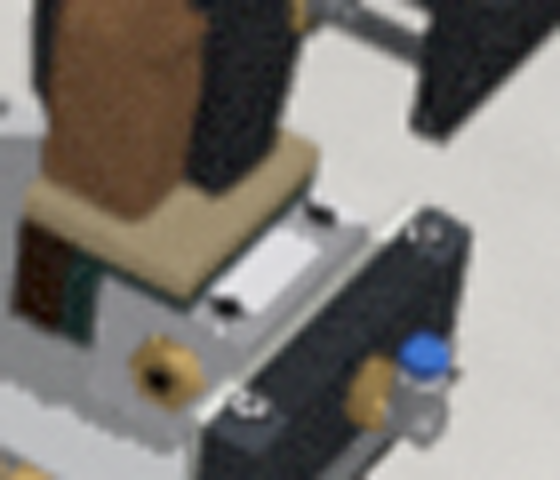

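View pics/w15a.png

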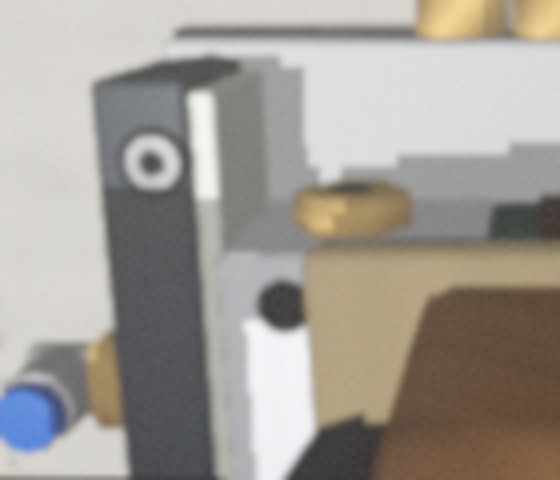

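Run:
```python
from gap import *
for q in [(217,255),(245,475)]: print('blk front top',gap('w15',*q,150,140,4,.055))
for q in [(215,100),(216,187),(240,470)]: print('fence face top',gap('w15',*q,150,140,4,.051))
# expected pixel of fence/ block edges
s=load('w15'); pn=[.446,-.2443,-1.569]
for P in [(0,-.0266,.051),(0,-.0266,.055),(-.001,-.0266,.055),(-.003,-.0266,.055)]: print(P,((proj(s,T(pn,[P])[0])-[150,140])*4+1.5).round(1))
```

```text
blk front top [ -0.9 -26.6]
blk front top [-2.7  8.3]
fence face top [ -1.1 -48.5]
fence face top [ -0.4 -35.8]
fence face top [-0.9  9.4]
(0, -0.0266, 0.051) [217.5 247.9]
(0, -0.0266, 0.055) [210.5 254.7]
(-0.001, -0.0266, 0.055) [217.3 254.7]
(-0.003, -0.0266, 0.055) [231.  254.8]
```

Emit:
{"op": "carry_out", "data": {
  "commands": [
    [[0.003,0,0.002,0,-0.1,0.03,2.0],[0.003,0,0.002,0,-0.2,0.06,2.0],[0.003,0,0.002,0,-0.25,0.07,2.0],[0.003,0,0.002,0,-0.25,0.07,2.0],[0.003,0,0.002,0,-0.25,0.07,2.0]]
  ]
}}

```text
clock: 15.85
tool_pos: [0.4461, -0.1988, 0.0815]
eef_rot: [-0.002, 1.0, 0.001, 0.0]
contact_force: [-1.7, 15.0, 14.9]
opening: 0.333
```

Run:
```python
from h import *
st()
snap('wrist','w16');snap('scene','sc16')
b=cv2.imread('pics/sc16.png');w=cv2.imread('pics/w16.png')
x=cv2.resize(b[285:330,340:390],None,fx=12,fy=12,interpolation=cv2.INTER_CUBIC)
y=cv2.resize(w[170:262,180:250],None,fx=6.4,fy=6.4,interpolation=cv2.INTER_CUBIC)
cv2.imwrite('pics/sc16a.png',x);cv2.imwrite('pics/w16a.png',y)
```

```text
t15.85 pos [ 0.4461 -0.1988  0.0815] yaw(y) 1.5744 zax [ 5.0e-04  2.1e-03 -1.0e+00] F [-1.7 15.  14.9] M [ 3.54  0.39 -0.12] op 0.333 q [ 0.55  0.83 -0.36  2.09  0.81  0.36  1.1 ]
```

View pics/sc16a.png

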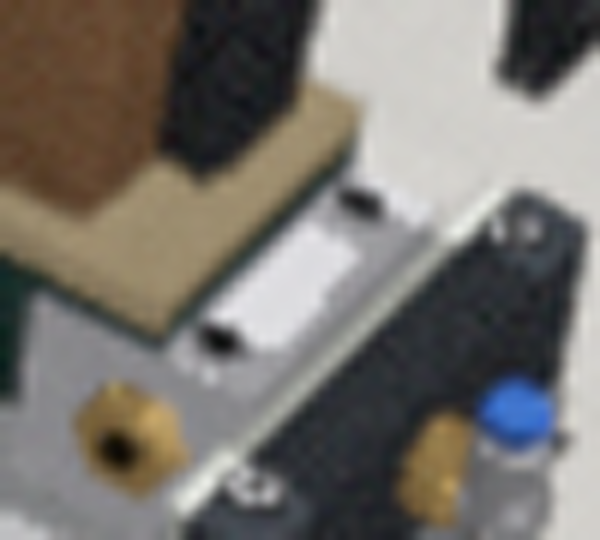

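View pics/w16a.png

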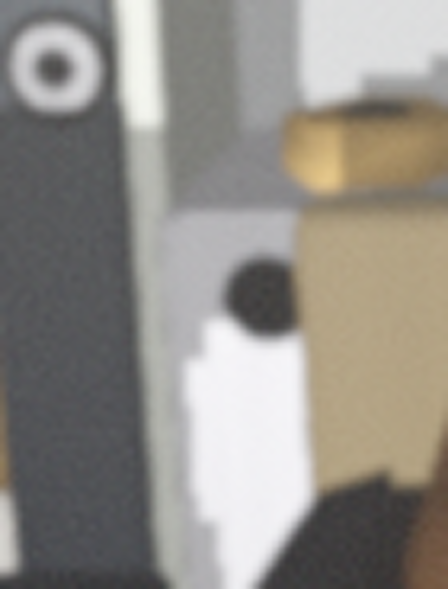

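Run:
```python
from ov import *
pn=[.446,-.2443,-1.569]
c=T(pn,[[-.02,.003,0]])[0]
B=[c[0],c[1],-1.569,.015]
P=[.4461,-.1988,.0815]
ov('w16','wrist',P,1.574,B,(150,290,140,260),'ov3',nest=True)
ov('sc16','scene',P,1.574,B,(310,400,265,355),'ov4',nest=True)
```

```text
(no output)
```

View pics/ov3.png

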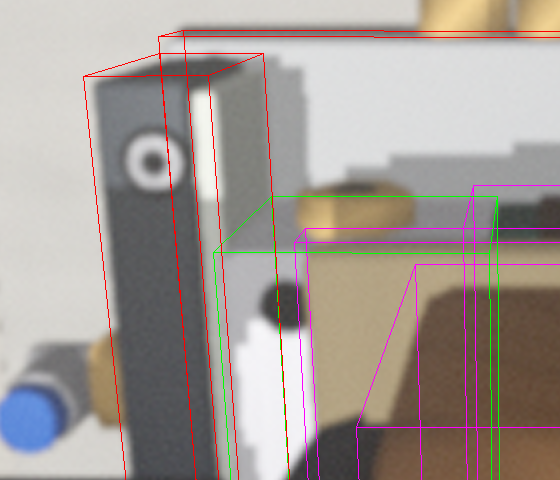

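View pics/ov4.png

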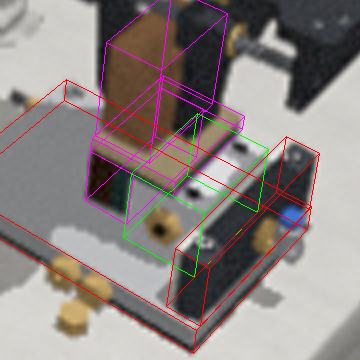

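Emit:
{"op": "carry_out", "data": {
  "commands": [
    [[0,0,0,0,0,0,2.0],[0,0,0,0,0,0,2.0],[0,0,0,0,0,0,2.0],[0,0,0,0,0,0,2.0],[0,0,0,0,0,0,2.0],[0,0,0,0,0,0,2.0],[0,0,0,0,0,0,2.0],[0,0,0,0,0,0,2.0],[0,0,0,0,0,0,2.0],[0,0,0,0,0,0,2.0]]
  ]
}}

```text
clock: 16.78
tool_pos: [0.4461, -0.1988, 0.0815]
eef_rot: [-0.002, 1.0, 0.001, 0.0]
contact_force: [-1.5, 16.3, 14.3]
opening: 0.337
```

Run:
```python
from h import *
st()
s=snap('wrist','w17'); t=snap('scene','sc17')
a=load('w16')['pixels'].astype(int); print(np.abs(a-s['pixels'].astype(int))[150:260,150:300].mean())
```

```text
t16.78 pos [ 0.4461 -0.1988  0.0815] yaw(y) 1.5744 zax [ 5.0e-04  2.1e-03 -1.0e+00] F [-1.5 16.3 14.3] M [ 3.55  0.29 -0.11] op 0.337 q [ 0.55  0.83 -0.36  2.09  0.81  0.36  1.1 ]
1.4277373737373737
```

View pics/sc17.png

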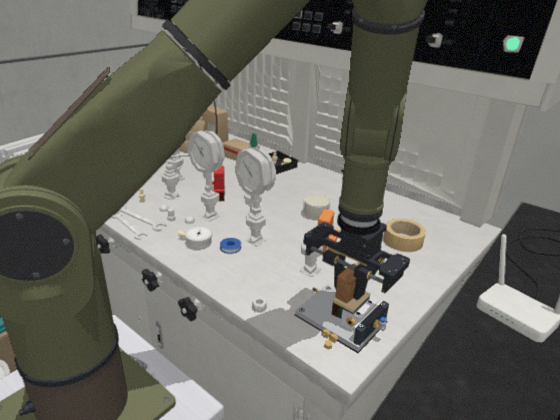

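Run:
```python
from h import *
st(); print(r.finish_job()); st()
```

```text
t16.88 pos [ 0.446  -0.1988  0.0815] yaw(y) 1.5743 zax [ 5.0e-04  2.1e-03 -1.0e+00] F [-2.1 15.2 14.6] M [ 3.61  0.3  -0.13] op 0.334 q [ 0.55  0.83 -0.36  2.09  0.81  0.36  1.1 ]
the job is handed in; nothing more can be done
None
the job is handed in; nothing more can be done
```

I carried out the whole task and handed it in at 16.9 s. The shoe was still gripped and pressing the manifold block against the fence and bed. `finish_job` gives no verdict, so what follows comes from my own checks.

- **Offcuts:** I swept all three brass offcuts over the robot-side edge with the shoe's heel. In the pictures one lies flat on the bench. The other two stand on the bench leaning on the side of the bed plate, not flat, but outside its edge.
- **Block:** I hooked the heel behind the block with the sole on top, slid it straight across and finished with a diagonal push, made in three short stages. The first stage stopped about 3.5 mm short of the fence. After the second, the far end still looked up to about 2 mm open. After the third, the camera overlays show the block square against the fence, about 3 mm off centre (8 mm allowed).
- **Final push:** It held steady over the last second of holding at about 15–16 N toward the fence and 16 N down. That is more than the seal nozzles need (3.2 N and 4.9 N) and below the roughly 19 N where the shoe's facings go hard.
- **Nozzles:** I could not see them under the block. That both are fully pushed in is inferred from the forces, the stiff stop at the fence and the block's position.
- **Other items:** In the last picture the gauge, tape reel and hex nut look unmoved from the first one.
- **Disagreement:** My overlays in the scene camera were offset by a few pixels from the wrist camera's. I took this as calibration error, about 2 mm.

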